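# Draw the hot crucible tray out of the furnace

### The arm

A 6-joint arm with a two-finger parallel gripper is mounted at the origin on the work surface. World frame = base frame: x ahead of the robot, y to its left, z up, the work surface at z = 0. Lengths are in mm, angles in rad, forces in N, time in s.
With the tool pointing down it reaches from about 300 to 1000 mm from the base axis. Payload 5.1 kg.
Tool frame: the origin (TCP) lies on the front face of the gripper's body, between the roots of the fingers; the fingertips stand 78 mm ahead of it and the grasp point (between the pads) lies 59 mm ahead of it; x points along the fingers, y is the direction in which the jaws open and shut, and the axes are right-handed (so a half turn about x gives the same grasp; the last joint's range is limited). The gripper opens to 95 mm and grips with 3 to 60 N. Pads are 20 mm wide; open, the fingers measure 119 mm over their backs; the gripper's body (75 mm by 180 mm) begins 59 mm behind the grasp point.
Start: joints at [-1.193, 0.124, 1.65, -0, 1.367, -0.083], TCP at [289, -582.207, 292.256] pointing down, gripper open.
Joint ranges: [-2.61, 2.61], [-1.02, 2.33], [0.03, 2.71], [-1.35, 4.49], [0.32, 2.68], [-2.91, 2.91]. Speed limits (rad/s): [2.57, 2.57, 3.14, 3.14, 3.14, 3.14].

### API

Orientations are given as a rotation vector (axis times angle).
In Python, from workcell import get_obs, grab_frame, finish_job gives the robot as it stands. The module is installed in compiled form; this text tells all that it offers.
- The arm moves only by the tool play_rows, never from a script. Its argument "rows" is a list that holds one entry, the list of rows, each a list of 5 numbers: the shift along the tool's x, y, z in mm, then the turn about the tool's x in degrees, then the gripper's target within -1 to 1 (shut at 1, half-way at 0, fully open at -1). In form: [[[dx, dy, dz, roll, fingers], ...]]. A call has 1 to 12 rows; each row shifts and turns the commanded pose from where the row before left it, along the tool's axes as they then stand; what a row does not reach is not made up. A row lasts 1/8 s, in which the tool goes at most 62.5 mm and 10.7 degrees, less where a joint would pass 70% of its speed; a pose out of reach is approached as far as the arm can. A call is refused whole if a number of a shift passes 62.5 or a number of a turn 10.7, either way. A call with a gripper value outside its range is refused whole. The fingers move at their own pace and stop on an object; "squeeze" is the grip in N (left out, the last holds). Time passes only in rows, so rows that do not move let the fingers close. It gives the time, the measured TCP pose, the force and the opening at its end, in the units of the state.
- get_obs(): the state, without advancing time (a new reading comes with each control period).
- grab_frame(name): name is "scene" or "top"; returns a dict with "color" (384x512x3 uint8, red, green, blue), "intrinsics" (3x3 intrinsics, pixels), "extrinsics" (4x4, takes a point from world to camera coordinates). Camera axes: x right, y down, z forward; pixel columns grow to the right and rows downward; lengths in mm; the calibration is good to about 2 mm. A picture is of the moment at which its call begins. There is no depth.
- finish_job(): hands the job in, once; it reports no verdict.
The state is a dict: "t": time; "joints": joint angles; "dq": joint speeds; "effort": joint torques, N m; "eef_pos": TCP position; "tcp_rot": TCP orientation; "wrist_force": force on the tool from outside, world axes, zero at the start; "wrist_torque": the same for the moment, N m; "width": finger opening in mm.
Only numpy, scipy, OpenCV 4.12 (cv2) and the standard library are available. Lean on these libraries where they do the work, as an engineer would, in place of code of your own. Each camera call takes 0.05 s, during which the arm holds its last target.

### The job

The crucible tray in the low furnace is hot: take the draw hook from its rest, put the hook's bent end down into the tray's pull eye and drag the tray out until it has dropped flat into the cradle's sunken bed and you feel it against the front stops; there keep up a light steady pull of about 10 N for half a second to be sure that it is home. Never pull with more than 20 N, do not lift or tip the tray, and touch it with nothing but the hook. Then unhook, lay the draw hook back on its rest as you found it and let go, leaving the other things on the bench alone.

Things in the scene. Friction and masses are not known exactly. Their poses are not given: they have to be found in the camera images.
- furnace: Low white bench furnace with a blue top, 260 wide, 230 deep, 165 tall, fixed. Origin on the bench under the middle of its open mouth; x points into the chamber, z up: the tray is drawn out along -x. Chamber 96 wide, roof 105 mm above the bench. A steel cooling cradle is fixed in front of the mouth, square to it and centred.
- sill (a point): Middle of the mouth's sill, on the chamber floor, 30.5 mm above the bench; furnace axes. The cradle's deck (30 mm up) carries the floor on outwards and ends in a step edge 5 to 30 mm out from here; beyond it the bed lies 6 mm lower and runs 104 to 120 mm on to two rigid stop tabs, tops 48 mm up, 44 mm apart to let the eye through. Edge and stops are set anew each time and NOT measured.
- tray: Open steel tray, loose, 100 long (x), 86 wide, 35 tall, 0.3 to 0.65 kg, four white crucibles fixed in it. Origin: centre of its underside; x points into the furnace. Starts on the chamber floor, front 0 to 15 mm out of the mouth. Sliding takes 1 to 5 N. It drops into the bed nose first, then the rear; home, its underside is 24 mm above the bench; it may then slide 4 to 20 mm on to the stops.
- tray_eye (a point): Centre of the tray's pull eye: a level steel ring on the tray's front wall, hole 16 mm across, axis vertical, wire 5 mm thick. Lies 63 mm ahead (-x) of the tray's origin and 20 mm above its underside, at mid thickness of the wire. Axes as the tray's. At the stops the pull rises by about 4 N per mm: creep there and trim.
- hook: Draw hook, loose, 0.15 kg: wooden handle 110 long (x), 20 wide, 22 tall; a level 8 mm steel rod runs on to x = +120 mm, where a 6 mm pin is bent straight down. Origin: centre of the handle, the place to grip (across the 20 mm width, firmly, 50 N or so, or it turns in the fingers); x points to the hooked end, z up. In use it is held level with x into the furnace.
- hook_tip (a point): Lowest point of the hook's pin, 120 mm ahead (+x) of and 40 mm below the handle's centre. Axes as the hook's. With this point 15 mm below the eye's centre the pin is well in and clears the deck by 5 mm.
- rest: White plastic rest for the draw hook, fixed: base plate 150 by 70, 8 thick; two uprights (10 thick, at x = -44 and +44 mm) carry the handle, underside 50 mm and centre 61 mm above the bench, between flared cheeks about 26 mm apart at the bottom, wider above, tops 67 mm up. Origin on the bench under the middle; x is the way the lying hook points. The hook starts centred on it.
- reagent: Bystander, loose, to be left alone: amber reagent bottle, 60 mm across, 105 tall. Origin at the centre of its underside.
- beaker: Bystander, loose, to be left alone: glass beaker, 68 mm across, 85 tall. Origin at the centre of its underside.
- powderjar: Bystander, loose, to be left alone: white powder jar with black cap, 56 mm across, 70 tall. Origin at the centre of its underside.
- mortar: Bystander, loose, to be left alone: white ceramic mortar bowl, 80 mm across, 45 tall. Origin at the centre of its underside.
- doorplug: Bystander, loose, to be left alone: the furnace's lifted-out door plug, a brick with a steel plate and knob, 120 wide, 80 tall. Origin at the centre of its underside.
- spatula: Bystander, loose, to be left alone: small steel spatula, 170 mm long, lying flat (origin under its middle).
- flask: Bystander, loose, to be left alone: clear bottle with blue cap, 68 mm across, 100 tall. Origin at the centre of its underside.
Mind the look-alikes: they are no part of the job. Of the things shaped like the hook, the wooden one is meant.

How it is judged:
By the outcome, as a careful person would: the job done as asked, in the order asked, and still so for the second after the job is handed in, with the robot touching nothing.
It also fails if it takes over 59 s, if anything falls off the work surface, if the arm or the gripper's body presses on something with over 40 N, if the wrist force passes 120 N, or if a joint passes its speed limit or range.

## Working session

There is one attempt and no reset: what is moved stays moved. The work goes in short steps, Python scripts to look and compute and a tool call to move; the robot and the scene stay as the last step left them, time stands still between calls to the robot, and variables do not carry over. Pictures are saved under pics/ and viewed, and the job is handed in when it is done.

Besides the shell and the picture viewer there is one more tool, called after "Request:" as a command line: name --argument value ..., lists and objects as JSON in quotes. play_rows: Moves the arm, as the interface text tells. Its arguments: {"type":"object","properties":{"rows":{"type":"array"},"squeeze":{"type":"number"}},"required":["rows"]}

```bash
mkdir -p pics
cat > h.py <<'E'
import numpy as np, cv2
from workcell import get_obs, grab_frame, finish_job
def grab(n):
    f=grab_frame(n); return f['color'],np.array(f['intrinsics']),np.array(f['extrinsics'])
def save(img,name): cv2.imwrite('pics/'+name,img[:,:,::-1])
def proj(P,K,E):
    P=np.atleast_2d(P); c=(E[:3,:3]@P.T).T+E[:3,3]; u=(K@c.T).T; return u[:,:2]/u[:,2:]
def ray(px,z,K,E):
    R,t=E[:3,:3],E[:3,3]; C=-R.T@t; d=R.T@np.linalg.inv(K)@np.array([px[0],px[1],1.]); return C+d*(z-C[2])/d[2]
def crop(img,x0,y0,x1,y1,s): return cv2.resize(img[y0:y1,x0:x1],None,fx=s,fy=s,interpolation=cv2.INTER_CUBIC)
E
python3 - <<'E'
from h import *
o=get_obs(); print(o)
for n in('scene','top'):
    c,K,E=grab(n); save(c,n+'0.png'); np.savez(n+'0.npz',c=c,K=K,E=E); print(n,K,E)
E
```

```text
{'t': 0.0, 'joints': array([-1.19256162e+00,  1.24509515e-01,  1.65168067e+00, -2.68030109e-05,
        1.36748579e+00, -8.26029303e-02]), 'dq': array([-1.98849353e-04, -8.66614944e-05, -1.80913417e-03,  7.34765499e-04,
        1.41778800e-03,  1.91322803e-03]), 'effort': array([-2.95664677e-04, -4.17611253e+01, -3.59927809e+01,  7.73908035e-02,
        4.91852697e-02, -1.73260378e-04]), 'eef_pos': array([ 288.84192328, -581.75724391,  290.98008551]), 'tcp_rot': array([ 1.96564993,  0.46327346, -1.96632194]), 'wrist_force': array([-0.4210437 , -0.60134507,  0.08103566]), 'wrist_torque': array([-0.00997541,  0.01326103, -0.02257273]), 'width': 94.94981766497465}
scene [[372.42011201   0.         260.05076098]
 [  0.         372.42011201 194.79975137]
 [  0.           0.           1.        ]] [[ 5.49159602e-01  8.35446904e-01 -2.12650430e-02 -1.87999198e+02]
 [ 4.39457070e-01 -3.10322057e-01 -8.42957712e-01 -2.04864318e+02]
 [-7.10845423e-01  4.53573249e-01 -5.37559386e-01  1.73367944e+03]
 [ 0.00000000e+00  0.00000000e+00  0.00000000e+00  1.00000000e+00]]
top [[466.34351735   0.         254.10953738]
 [  0.         466.34351735 191.95281763]
 [  0.           0.           1.        ]] [[ 6.07172371e-03 -9.99967297e-01  5.34220857e-03 -1.22620588e+02]
 [-9.97814036e-01 -6.41003281e-03 -6.57728051e-02  5.31526318e+02]
 [ 6.58048978e-02 -4.93117639e-03 -9.97820324e-01  1.71656739e+03]
 [ 0.00000000e+00  0.00000000e+00  0.00000000e+00  1.00000000e+00]]
```

View pics/scene0.png

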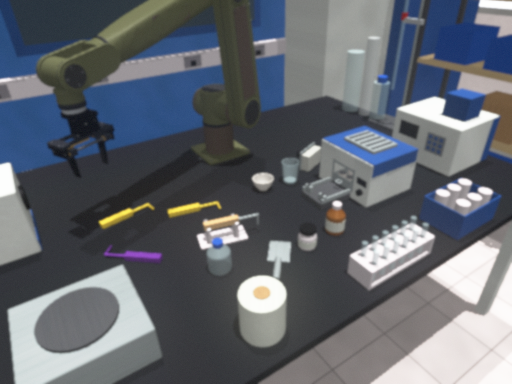

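View pics/top0.png

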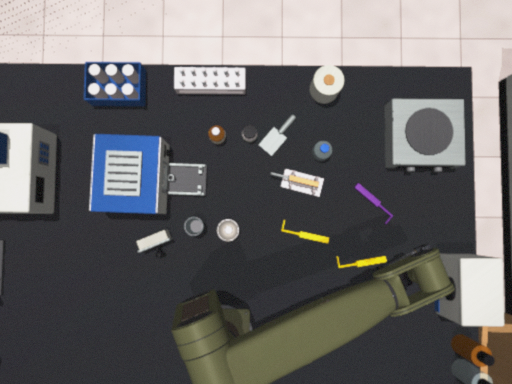

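Candidates for the hook, by top-image pixel: two yellow hooks (305,235 and 365,262), a purple one (372,198), and the wooden one on the white rest (302,182). The wooden one on the rest matches the description. I'll check it in close crops.

Run:
```python
from h import *
a=np.load('top0.npz');b=np.load('scene0.npz')
save(crop(a['c'],85,125,341,255,3),'ct.png'); save(crop(b['c'],160,110,430,290,2.9),'cs.png')
```

```text
(no output)
```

View pics/ct.png

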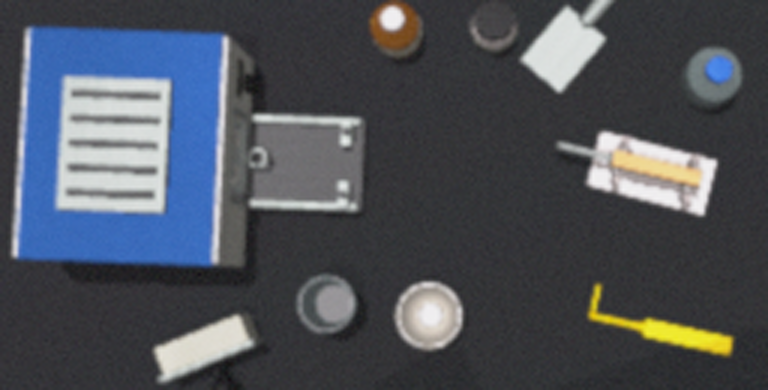

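View pics/cs.png

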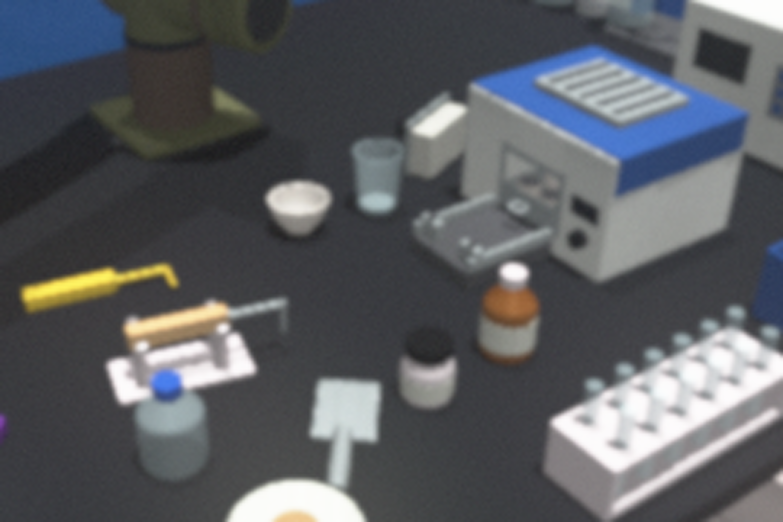

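Run:
```python
from h import *
a=np.load('top0.npz');b=np.load('scene0.npz')
save(crop(a['c'],80,125,210,225,6),'ct1.png'); save(crop(a['c'],262,155,342,210,9),'ct2.png')
save(crop(b['c'],295,115,425,215,6),'cs1.png'); save(crop(b['c'],190,200,270,260,9),'cs2.png')
```

```text
(no output)
```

View pics/ct1.png

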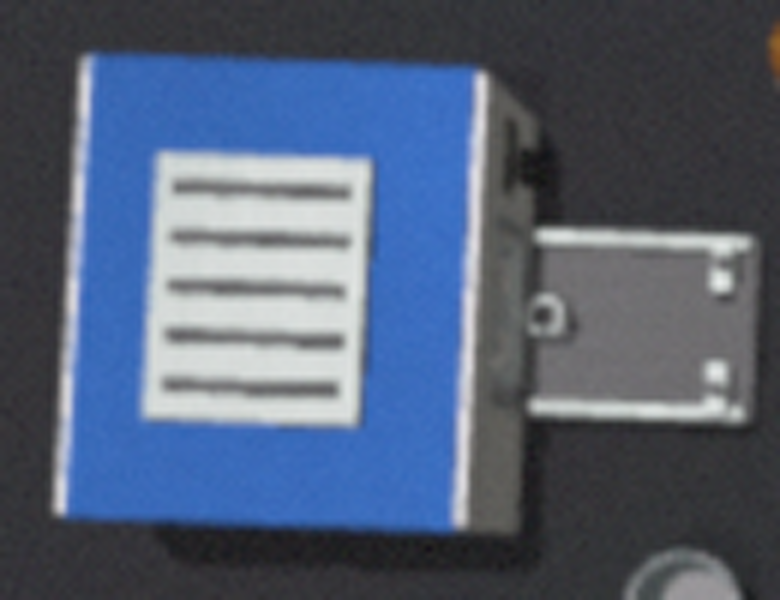

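View pics/ct2.png

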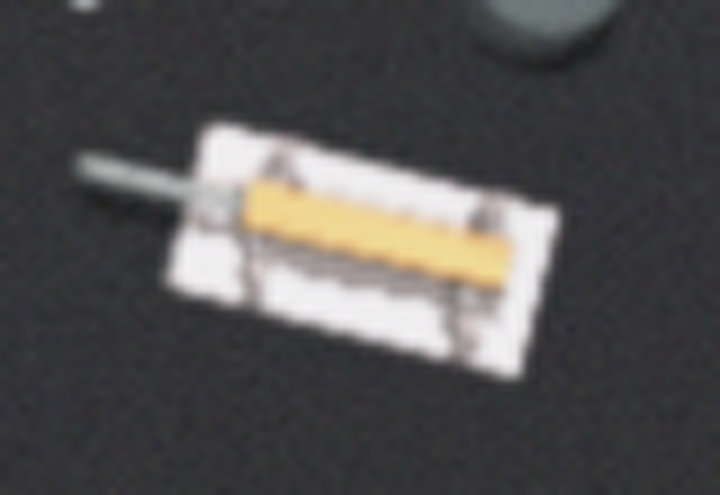

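View pics/cs1.png

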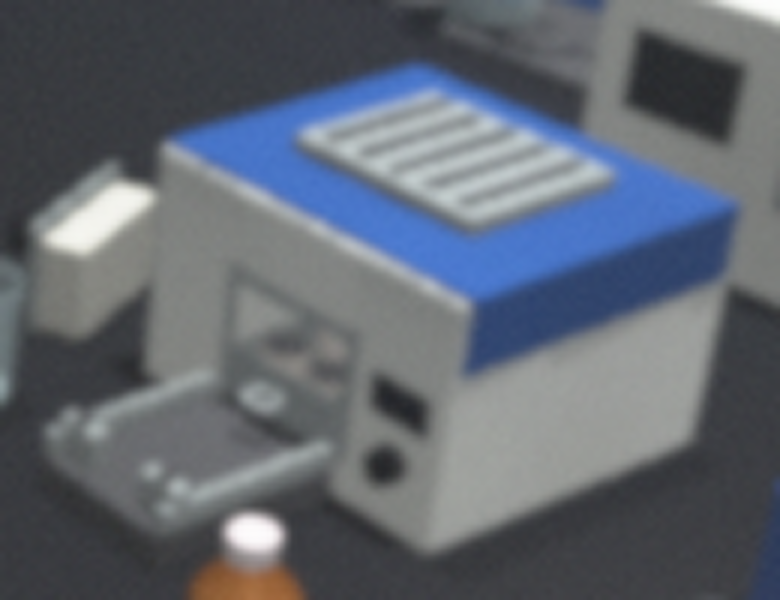

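View pics/cs2.png

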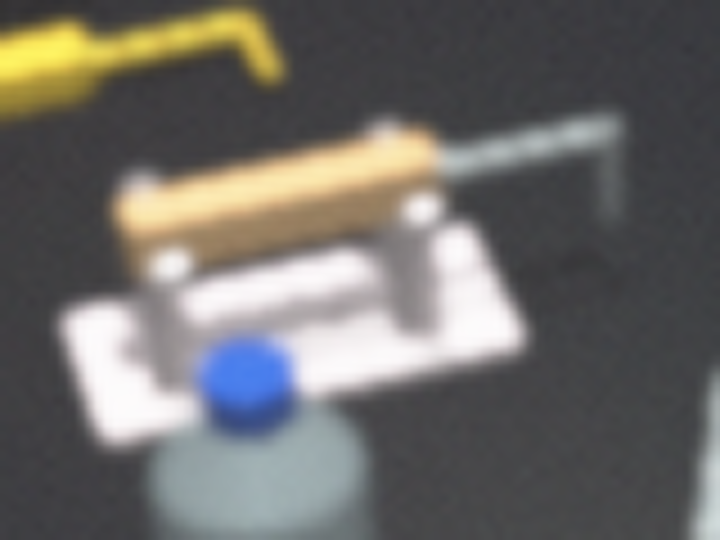

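```bash
cat > fit.py <<'E'
from h import *
from scipy.optimize import least_squares
a=np.load('top0.npz');b=np.load('scene0.npz')
def px(p,x0,y0,s): return np.array([(p[0]+.5)/s-.5+x0,(p[1]+.5)/s-.5+y0])
T1=lambda *p:('t',px(p,80,125,6)); T2=lambda *p:('t',px(p,262,155,9)); S1=lambda *p:('s',px(p,295,115,6)); S2=lambda *p:('s',px(p,190,200,9))
def fit(L,x0,name,views='ts'):
    L=[l for l in L if l[1][0] in views]
    def r(q):
        c,s=np.cos(q[2]),np.sin(q[2]); out=[]
        for P,(v,u) in L:
            W=np.array([q[0]+c*P[0]-s*P[1],q[1]+s*P[0]+c*P[1],P[2]]); d=a if v=='t' else b
            out.append(proj(W,d['K'],d['E'])[0]-u)
        return np.array(out).ravel()
    s=least_squares(r,x0,loss='soft_l1'); print(name,views,s.x.round(4),r(s.x).reshape(-1,2).round(1).tolist()); return s.x
if __name__=='__main__':
    for p in [(548,315)]: v,u=T1(*p); print('eye top',ray(u,50.5,a['K'],a['E']))
    v,u=S1(262,398); print('eye scene',ray(u,50.5,b['K'],b['E']))
    # furnace: x into chamber(+y world ~), y left of that = -x world
    F=[((230,130,165),T1(85,517 if 0 else 517))]
    F=[((230,-130,165),T1(85,55)),((0,-130,165),T1(490,70)),((0,130,165),T1(466,529)),((230,130,165),T1(55,516)),((0,-130,0),T1(543,112)),((0,130,0),T1(521,535)),
       ((0,130,165),S1(163,145)),((0,-130,165),S1(470,306)),((0,-130,0),S1(428,552)),((230,-130,165),S1(738,205)),((230,130,165),S1(420,62)),((0,130,0),S1(148,375)),((230,-130,0),S1(690,440))]
    x0=[570,250,1.57]
    for v in ('ts','t','s'): fit(F,x0,'furn',v)
    R=[((75,-35,8),T2(207,122)),((-75,-35,8),T2(560,206)),((-75,35,8),T2(521,380)),((75,35,8),T2(166,287)),
       ((-75,35,8),S2(62,315)),((-75,-35,8),S2(105,442)),((75,-35,8),S2(527,340)),((75,35,8),S2(468,225))]
    x0=[570,-250,1.4]
    for v in ('ts','t','s'): fit(R,x0,'rest',v)
    H=[((55,-10,72),T2(249,180)),((-55,-10,72),T2(513,240)),((-55,10,72),T2(503,290)),((55,10,72),T2(241,232)),((123,0,65),T2(76,165)),
       ((-55,10,72),S2(115,200)),((-55,-10,72),S2(130,248)),((55,-10,72),S2(440,157)),((55,10,72),S2(425,130)),((120,0,21),S2(610,220))]
    for v in ('ts','t','s'): fit(H,x0,'hook',v)
E
python3 fit.py
```

```text
eye top [582.61166552 185.10527022  50.5       ]
eye scene [581.03890509 191.29041153  50.5       ]
furn ts [581.8324 207.2284   1.5472] [[-0.7, 0.4], [-1.0, -0.0], [-0.3, -0.6], [0.3, -0.5], [-1.3, 1.1], [-0.5, -0.6], [-0.7, 0.8], [-1.0, 0.6], [-0.5, 0.8], [0.4, 0.3], [0.2, 1.4], [-0.9, 0.0], [-0.5, 0.5]]
furn t [580.9245 205.2073   1.5401] [[0.2, 0.3], [-0.1, 0.3], [0.0, -0.3], [0.6, -0.7], [-0.5, 1.3], [-0.2, -0.4]]
furn s [580.0395 212.0505   1.5534] [[-0.2, 0.4], [-0.2, -0.0], [0.2, 0.0], [0.7, -0.4], [0.3, 0.9], [-0.5, -0.4], [-0.2, -0.3]]
rest ts [ 571.6993 -296.7767    1.3314] [[-0.2, -0.0], [-0.6, 0.3], [-0.7, -0.9], [-0.1, -0.3], [-0.1, 0.4], [-0.3, -0.3], [-0.6, -0.1], [-0.6, 0.2]]
rest t [ 570.8603 -298.3624    1.3334] [[0.2, 0.2], [-0.2, 0.5], [-0.2, -0.7], [0.3, -0.1]]
rest s [ 572.3329 -295.7074    1.3275] [[0.3, 0.3], [0.0, -0.3], [-0.2, -0.1], [-0.1, 0.2]]
hook ts [ 571.3649 -295.8294    1.3524] [[-0.3, -0.1], [0.1, -0.0], [-0.0, -0.2], [-0.7, -0.5], [-0.2, 0.2], [-0.0, 0.2], [-0.2, -1.4], [-0.2, 0.5], [-0.4, 0.1], [-0.2, -0.0]]
hook t [ 570.7567 -296.5855    1.3483] [[-0.1, -0.0], [0.3, 0.2], [0.2, 0.0], [-0.4, -0.4], [0.1, 0.3]]
hook s [ 572.3935 -295.5111    1.3641] [[0.2, 0.5], [0.1, -1.2], [0.1, 0.5], [-0.3, 0.1], [-0.1, -0.1]]
```

The crop confirms it: a wooden handle with a steel rod and pin, lying on the white rest. The eye is at about (582,186,50.5) and the furnace mouth at about (581.5,207). Next I'll work out the moves to the grasp.

```bash
cat >> h.py <<'E'
from scipy.spatial.transform import Rotation as Ro
def st():
    o=get_obs(); R=Ro.from_rotvec(o['tcp_rot']).as_matrix(); return o,R
def go(g,yaw=None):
    """g: wanted grasp point world; prints tool-axes shift. yaw: hook x direction."""
    o,R=st(); p=o['eef_pos']+R[:,0]*59; d=R.T@(np.array(g)-p)
    print('t',o['t'].round(2),'grasp',p.round(1),'F',o['wrist_force'].round(2),'w',round(o['width'],1)); print('R',R.round(3).tolist()); print('shift tool',d.round(1))
    if yaw is not None:
        h=np.array([np.cos(yaw),np.sin(yaw),0]); c=R.T@h
        print('roll deg so tool z along hook', np.degrees(np.arctan2(-c[1],c[2])).round(2),'or',np.degrees(np.arctan2(c[1],-c[2])).round(2))
E
python3 -c "
from h import *
go([571.2,-296.2,61],1.35)"
```

```text
Traceback (most recent call last):
  File "h.py", line 17, in go
    print('t',o['t'].round(2),'grasp',p.round(1),'F',o['wrist_force'].round(2),'w',round(o['width'],1)); print('R',R.round(3).tolist()); print('shift tool',d.round(1))
              ^^^^^^^^^^^^
AttributeError: 'float' object has no attribute 'round'
```

```bash
sed -i "s/o\['t'\].round(2)/round(o['t'],2)/" h.py
python3 -c "
from h import *
go([571.2,-296.2,61],1.35)
o=get_obs();print(o['joints'])"
```

```text
t 0.1 grasp [ 288.8 -581.7  232.1] F [-0.28 -0.22  0.26] w 95.3
R [[-0.001, 0.445, -0.896], [0.002, -0.896, -0.445], [-1.0, -0.002, -0.0]]
shift tool [ 171.4 -129.8 -379.9]
roll deg so tool z along hook 129.05 or -50.95
[-1.19263084e+00  1.24446627e-01  1.65154980e+00 -3.15602003e-05
  1.36753650e+00 -8.25946348e-02]
```

Request:
play_rows --rows '[[[0,0,0,-10.2,-1],[0,0,0,-10.2,0],[0,0,0,-10.2,0],[0,0,0,-10.2,0],[0,0,0,-10.1,0],[0,0,0,0,0]]]' --squeeze 50

```text
t: 0.85
eef_pos: [288.9, -582.0, 291.6]
tcp_rot: [1.373, 1.096, -1.372]
wrist_force: [0.6, 0.8, 0.5]
width: 51.5
```

```bash
python3 -c "
from h import *
go([571.2,-296.2,61],1.35)"
```

```text
t 0.85 grasp [ 288.9 -581.9  232.6] F [0.63 0.85 0.47] w 51.5
R [[-0.0, 0.975, -0.222], [0.001, -0.222, -0.975], [-1.0, -0.001, -0.001]]
shift tool [ 171.8  212.  -341.1]
roll deg so tool z along hook 179.83 or -0.17
```

Next I move above the handle, staying about 90 mm above it.

Request:
play_rows --rows '[[[0,30,-50,0,0],[0,30,-50,0,0],[0,30,-50,0,0],[10,30,-50,0,0],[20,30,-50,0,0],[25,30,-50,0,0],[25,32,-41,0,0],[0,0,0,0,0],[0,0,0,0,0]]]'

```text
t: 1.98
eef_pos: [570.1, -296.8, 212.6]
tcp_rot: [1.371, 1.096, -1.372]
wrist_force: [-0.5, -0.6, 0.5]
width: 47.5
```

```bash
python3 -c "
from h import *
go([571.2,-296.2,61],1.35)
for n in('scene','top'):
    c,K,E=grab(n); save(crop(c,*((190,170,290,260) if n=='scene' else (250,135,350,225)),7),n+'1.png')"
```

```text
t 1.98 grasp [ 570.1 -296.9  153.6] F [-0.54 -0.58  0.51] w 47.5
R [[-0.001, 0.975, -0.221], [-0.0, -0.221, -0.975], [-1.0, -0.0, 0.0]]
shift tool [92.6  1.  -0.9]
roll deg so tool z along hook 179.88 or -0.12
```

View pics/scene1.png

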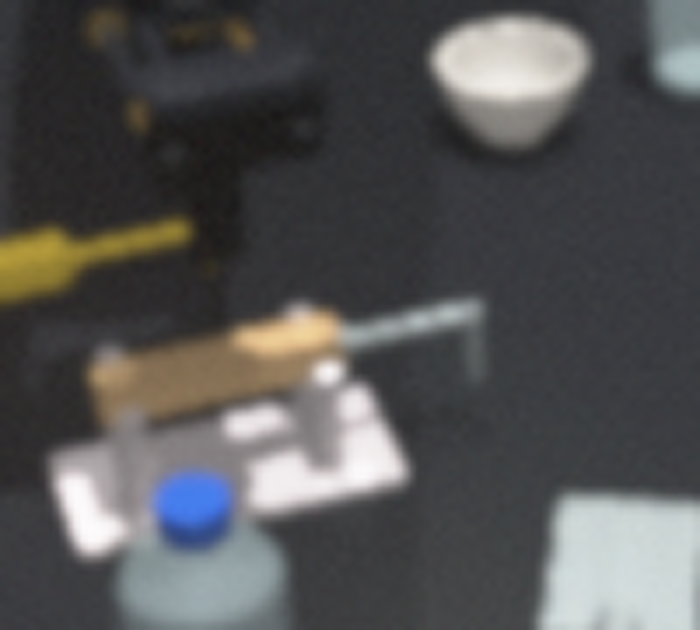

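View pics/top1.png

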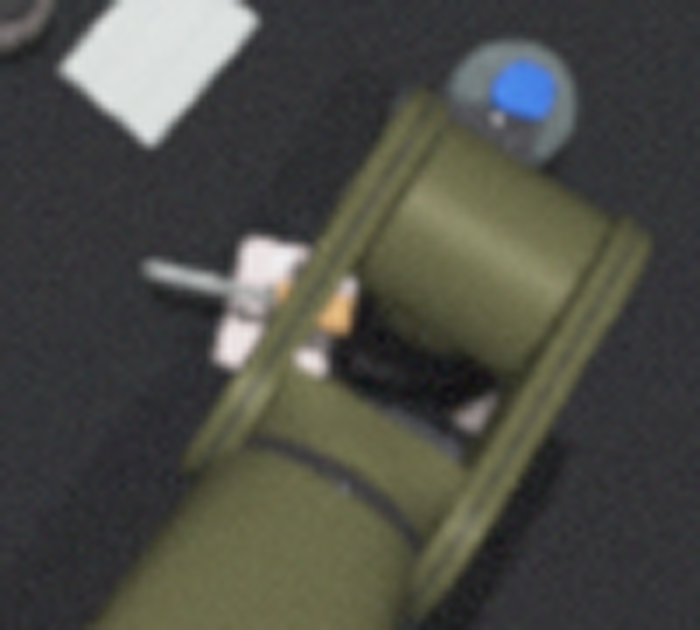

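Request:
play_rows --rows '[[[25,1,-1,0,0],[25,0,0,0,0],[22,0,0,0,0],[14,0,0,0,0],[6.5,0,0,0,0],[0,0,0,0,0],[0,0,0,0,0]]]'

```text
t: 2.95
eef_pos: [571.9, -296.3, 121.1]
tcp_rot: [1.371, 1.095, -1.37]
wrist_force: [0.1, -0.1, 0.5]
width: 47.3
```

```bash
python3 -c "
from h import *
go([571.2,-296.2,61],1.35)
c,K,E=grab('scene'); save(crop(c,190,170,290,260,7),'scene2.png')"
```

```text
t 2.95 grasp [ 572.  -296.3   62.1] F [ 0.12 -0.09  0.46] w 47.3
R [[0.001, 0.976, -0.22], [-0.001, -0.22, -0.976], [-1.0, 0.002, 0.001]]
shift tool [ 1.1 -0.8  0. ]
roll deg so tool z along hook 179.96 or -0.04
```

View pics/scene2.png

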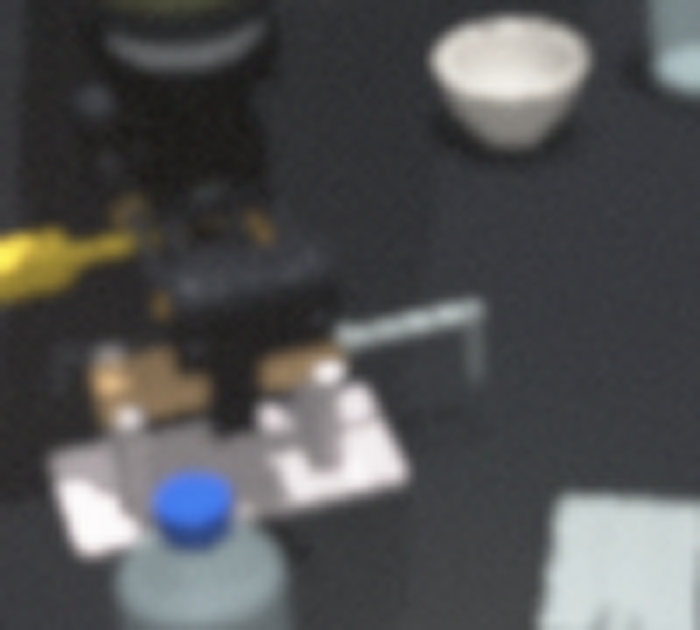

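The fingers straddle the handle near its middle, around (235,370) in the crop. I'll close them.

Request:
play_rows --rows '[[[0.8,-0.5,0,0,0.3],[0,0,0,0,0.5],[0,0,0,0,0.8],[0,0,0,0,1],[0,0,0,0,1],[0,0,0,0,1]]]' --squeeze 55

```text
t: 3.75
eef_pos: [571.0, -295.9, 119.5]
tcp_rot: [1.371, 1.096, -1.37]
wrist_force: [0.9, 0.2, 0.8]
width: 19.5
```

```bash
python3 -c "
from h import *
go([571.2,-296.2,61],1.35); o=get_obs(); print(o['wrist_torque'])
c,K,E=grab('scene'); save(crop(c,190,170,290,260,7),'scene3.png')"
```

```text
t 3.75 grasp [ 571.  -295.9   60.5] F [0.93 0.18 0.78] w 19.5
R [[0.0, 0.976, -0.22], [-0.0, -0.22, -0.976], [-1.0, 0.0, 0.0]]
shift tool [-0.5  0.2  0.2]
roll deg so tool z along hook 179.95 or -0.05
[ 0.00135369 -0.17990127  0.04633553]
```

Request:
play_rows --rows '[[[-10,0,0,0,1],[-20,0,0,0,1],[-30,0,0,0,1],[-30,0,0,-5.6,1],[0,0,0,-5.6,1],[0,0,0,0,1],[0,0,0,0,1]]]'

```text
t: 4.68
eef_pos: [570.7, -295.8, 209.4]
tcp_rot: [1.229, 1.196, -1.23]
wrist_force: [0.2, 0.2, -0.4]
width: 19.6
```

```bash
python3 -c "
from h import *
yaw=1.545
e=np.array([582,186.]); d=np.array([np.cos(yaw),np.sin(yaw)]); g=e-120*d
print(g); go([*g,145],yaw); o=get_obs(); print(o['wrist_torque'])
for n in('scene','top'):
    c,K,E=grab(n); save(crop(c,*((190,150,290,240) if n=='scene' else (230,135,330,225)),7),n+'4.png')"
```

```text
[578.9047841   66.03992481]
t 4.67 grasp [ 570.6 -295.8  150.4] F [ 0.24  0.21 -0.37] w 19.6
R [[-0.0, 1.0, -0.028], [0.0, -0.028, -1.0], [-1.0, -0.0, -0.0]]
shift tool [   5.5   -1.7 -361.9]
roll deg so tool z along hook 179.9 or -0.1
[-0.0025323  -0.04867412  0.00843533]
```

View pics/scene4.png

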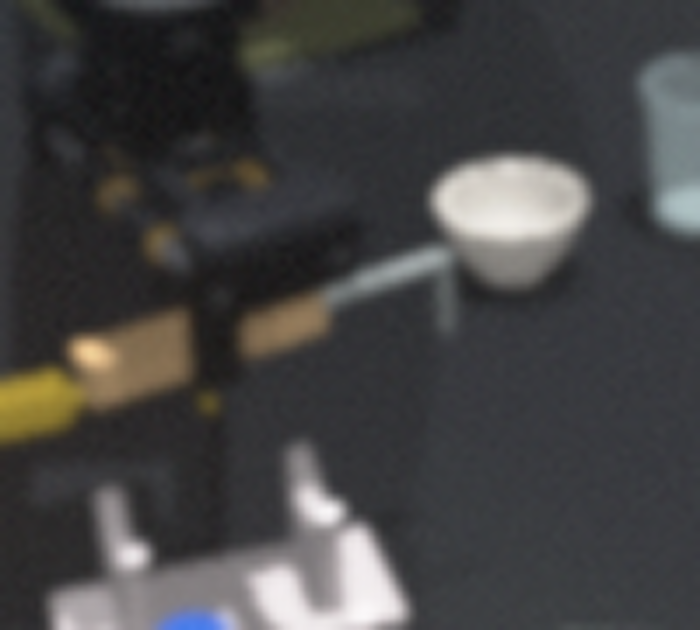

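View pics/top4.png

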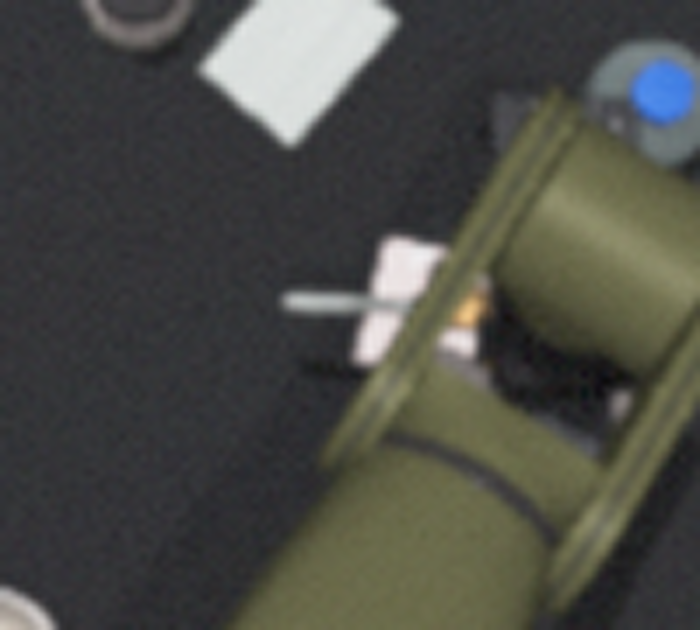

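The hook is held level. I'll carry it to a hover just short of the eye.

Request:
play_rows --rows '[[[0,-2,-20,0,1],[0,0,-40,0,1],[0,0,-50,0,1],[0,0,-50,0,1],[0,0,-50,0,1],[0,0,-50,0,1],[5,0,-45,0,1],[10,0,-30,0,1],[10,0,-12,0,1],[10,0,0,0,1],[0,0,0,0,1]]]'

```text
t: 6.15
eef_pos: [577.1, 50.3, 172.8]
tcp_rot: [1.228, 1.198, -1.231]
wrist_force: [-0.3, -1.0, -1.8]
width: 20.0
```

```bash
cat > look.py <<'E'
from h import *
import sys
k=sys.argv[1]; yaw=1.545
e=np.array([582,186.]); d=np.array([np.cos(yaw),np.sin(yaw)]); g=e-120*d
go([*g,75.5],yaw); o,R=st(); p=o['eef_pos']+R[:,0]*59; tip=p+R@np.array([40,0,-120]); print('tip fk',tip)
for n in('scene','top'):
    c,K,E=grab(n); np.savez(n+k+'.npz',c=c,K=K,E=E); o=(310,155) if n=='scene' else (155,150); 
    print(n,'tip px',proj(tip,K,E)[0],'crop',((proj(tip,K,E)[0]-o+.5)*10-.5))
    save(crop(c,*o,o[0]+70,o[1]+55,10),n+k+'.png')
E
python3 look.py 5
```

```text
t 6.15 grasp [577.   50.2 113.8] F [-0.33 -1.04 -1.8 ] w 20.0
R [[-0.003, 1.0, -0.027], [-0.0, -0.027, -1.0], [-1.0, -0.003, 0.0]]
shift tool [ 38.3   1.6 -15.9]
roll deg so tool z along hook 179.93 or -0.07
tip fk [580.12950342 170.18318843  73.80171883]
scene tip px [334.3788763  176.99963636] crop [248.288763   224.49636357]
top tip px [173.9327626  177.16535922] crop [193.82762601 276.15359225]
```

View pics/scene5.png

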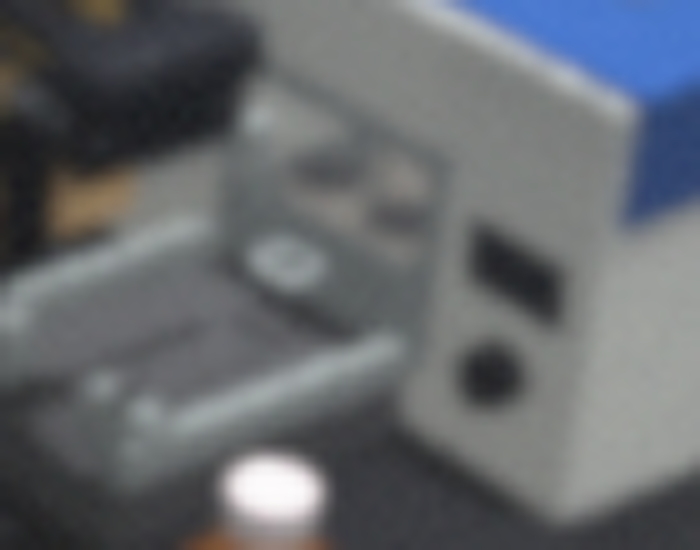

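View pics/top5.png

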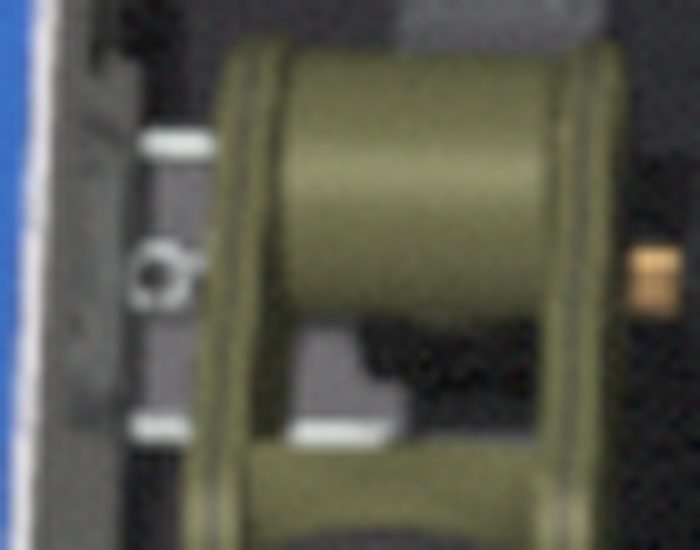

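```bash
cat > pr.py <<'E'
from h import *
import sys
o,R=st(); p=o['eef_pos']+R[:,0]*59
k=sys.argv[1]
for n in('scene','top'):
    f=np.load(n+k+'.npz'); off=np.array((310,155) if n=='scene' else (155,150))
    print(n,'eye',((proj([582,186,50.5],f['K'],f['E'])[0]-off+.5)*10-.5).round())
    for nm,q in dict(tip=[40,0,-120],pintop=[0,0,-120],rodend_top=[-4,0,-124],rodend_mid=[0,0,-124],rodback=[0,0,-60]).items():
        print(nm,((proj(p+R@np.array(q),f['K'],f['E'])[0]-off+.5)*10-.5).round())
f=np.load('scene'+k+'.npz')['c']; g=cv2.createCLAHE(4,(4,4)).apply(cv2.cvtColor(f,cv2.COLOR_RGB2GRAY)); cv2.imwrite('pics/cl'+k+'.png',crop(g,315,150,355,190,15))
E
python3 pr.py 5
```

```text
scene eye [278. 269.]
tip [250. 223.]
pintop [260. 126.]
rodend_top [269. 113.]
rodend_mid [268. 123.]
rodback [130. 171.]
top eye [161. 277.]
tip [194. 272.]
pintop [175. 261.]
rodend_top [162. 260.]
rodend_mid [164. 261.]
rodback [346. 267.]
```

View pics/cl5.png

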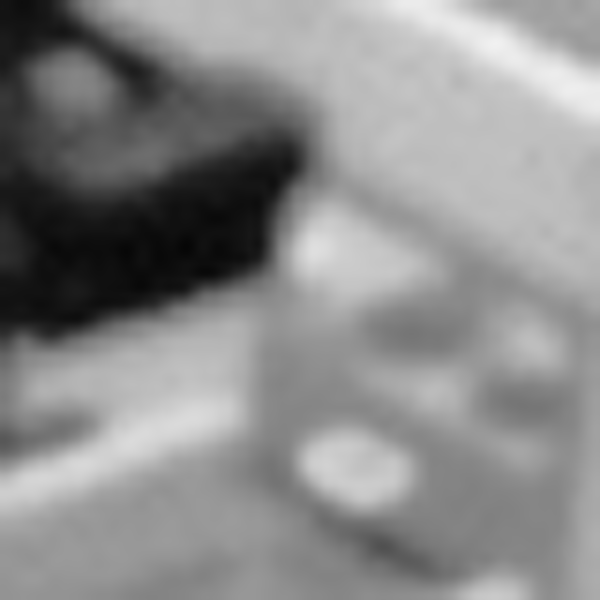

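Run:
```python
from h import *
a=np.load('top0.npz')['c'];b=np.load('top5.npz')['c']
A=crop(a,160,165,185,190,14);B=crop(b,160,165,185,190,14)
save(np.hstack([A,B]),'cmp5.png')
```

```text
(no output)
```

View pics/cmp5.png

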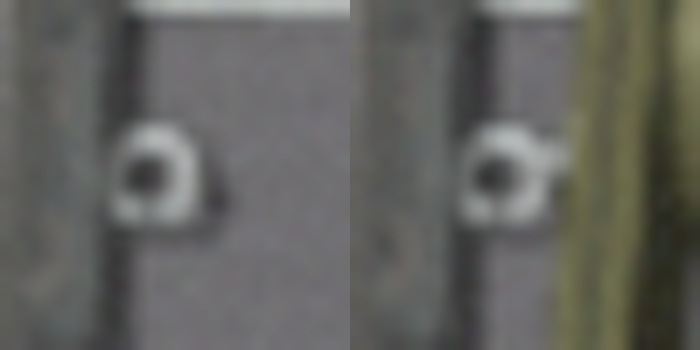

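Run:
```python
from h import *
p=np.array([570.6,-295.8,150.4]);R=np.array([[0,1,-.028],[0,-.028,-1],[-1,0,0]])
for n,o in(('scene',(190,150)),('top',(230,135))):
    f=np.load(n+'0.npz'); print(n)
    for nm,q in dict(tip=[40,0,-120],pintop=[0,0,-120],rodend_mid=[0,0,-124],rodend_top=[-4,0,-124],handle_end=[0,0,-55],hback_toplow=[-11,10,55],hback_top=[-11,-10,55]).items():
        print(nm,((proj(p+R@np.array(q),f['K'],f['E'])[0]-o+.5)*7-.5).round())
```

```text
scene
tip [445. 336.]
pintop [442. 261.]
rodend_mid [450. 258.]
rodend_top [450. 251.]
handle_end [314. 304.]
hback_toplow [ 89. 371.]
hback_top [ 70. 349.]
top
tip [285. 308.]
pintop [289. 300.]
rodend_mid [280. 300.]
rodend_top [281. 299.]
handle_end [421. 305.]
hback_toplow [648. 290.]
hback_top [647. 331.]
```

Run:
```python
from h import *
b=np.load('scene0.npz');a=np.load('top0.npz')
print(ray((355.5/15-.5+315,467.5/15-.5+150),50.5,b['K'],b['E']), ray((148.5/14-.5+160,178.5/14-.5+165),50.5,a['K'],a['E']))
# template fit of ring in top image: render ring annulus bright, least squares
A=crop(a['c'],160,165,185,190,24); B=crop(b['c'],328,170,350,192,27)
save(np.hstack([A[:590,:590],B[:590,:590]])[:, :],'r0.png'); print(A.shape,B.shape)
```

```text
[579.58759578 192.40916029  50.5       ] [581.980801   188.04872176  50.5       ]
(600, 600, 3) (594, 594, 3)
```

Run:
```python
from h import *
im=cv2.imread('pics/r0.png'); cv2.imwrite('pics/r0s.png',cv2.resize(im,(800,400)))
```

```text
(no output)
```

View pics/r0s.png

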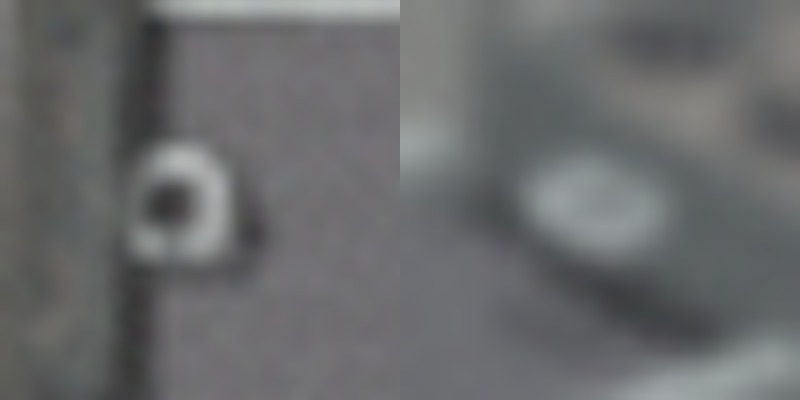

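Run:
```python
from h import *
a=np.load('scene0.npz')['c'].astype(float);b=np.load('scene5.npz')['c'].astype(float)
d=np.clip(128+3*(b-a),0,255).astype(np.uint8)
B=np.clip((b-60)*2,0,255).astype(np.uint8)
save(np.hstack([crop(d,315,155,350,190,11),crop(B,315,155,350,190,11)]),'d5.png')
```

```text
(no output)
```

View pics/d5.png

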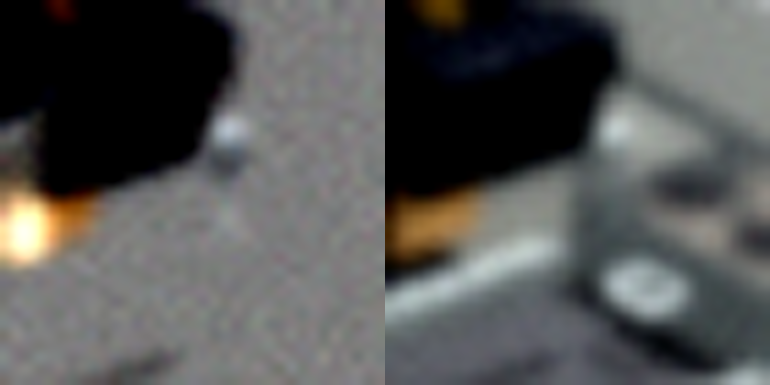

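Request:
play_rows --rows '[[[0,0.4,-10,0,1],[5,0,-7,0,1],[7,0,-2.8,0,1],[3,0,0,0,1],[0,0,0,0,1],[0,0,0,0,1]]]'

```text
t: 7.0
eef_pos: [579.0, 70.7, 159.4]
tcp_rot: [1.229, 1.196, -1.228]
wrist_force: [0.6, -0.7, -1.8]
width: 19.6
```

```bash
python3 look.py 6; python3 pr.py 6;python3 - <<'E'
from h import *
a=np.load('scene0.npz')['c'].astype(float);b=np.load('scene6.npz')['c'].astype(float)
d=np.clip(128+3*(b-a),0,255).astype(np.uint8)
B=np.clip((b-60)*2,0,255).astype(np.uint8)
save(np.hstack([crop(d,315,155,350,190,11),crop(B,315,155,350,190,11)]),'d6.png')
a=np.load('top0.npz')['c'];b=np.load('top6.npz')['c']
save(np.hstack([crop(a,160,165,185,190,14),crop(b,160,165,185,190,14)]),'cmp6.png')
E
```

```text
t 7.0 grasp [579.   70.7 100.4] F [ 0.55 -0.66 -1.83] w 19.6
R [[0.0, 1.0, -0.026], [-0.0, -0.026, -1.0], [-1.0, 0.0, 0.0]]
shift tool [24.9  0.   4.7]
roll deg so tool z along hook 179.97 or -0.03
tip fk [582.1591652  190.67070979  60.44030711]
scene tip px [338.58460015 178.76593047] crop [290.34600146 242.15930474]
top tip px [168.90810266 176.93022439] crop [143.58102662 273.80224389]
scene eye [278. 269.]
tip [291. 242.]
pintop [301. 146.]
rodend_top [310. 134.]
rodend_mid [309. 143.]
rodback [173. 192.]
top eye [161. 277.]
tip [143. 274.]
pintop [124. 263.]
rodend_top [110. 261.]
rodend_mid [112. 262.]
rodback [293. 268.]
```

View pics/d6.png

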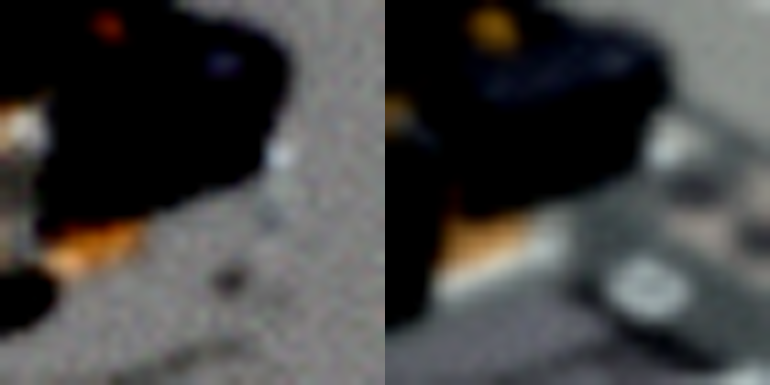

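View pics/cmp6.png

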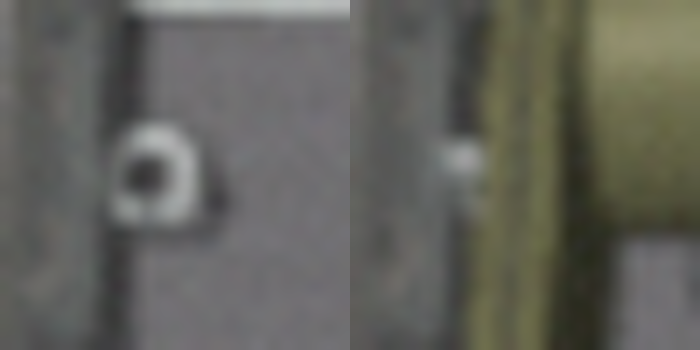

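Request:
play_rows --rows '[[[0,-0.5,1.5,0,1],[5,0,0,0,1],[3,0,0,0,1],[2,0,0,0,1],[0,0,0,0,1]]]'

```text
t: 7.72
eef_pos: [578.2, 69.3, 149.0]
tcp_rot: [1.228, 1.197, -1.229]
wrist_force: [0.7, -0.5, -0.9]
width: 19.2
```

```bash
python3 look.py 7;python3 - <<'E'
from h import *
o=get_obs();print(o['wrist_torque'])
B=np.clip((np.load('scene7.npz')['c'].astype(float)-60)*2,0,255).astype(np.uint8)
b=np.load('top7.npz')['c']
save(np.hstack([crop(b,160,165,185,190,14),crop(B,325,165,350,190,14)]),'cmp7.png')
E
```

```text
t 7.72 grasp [578.1  69.3  90. ] F [ 0.72 -0.54 -0.9 ] w 19.2
R [[-0.001, 1.0, -0.026], [0.0, -0.026, -1.0], [-1.0, -0.001, 0.0]]
shift tool [14.5  0.9  3.3]
roll deg so tool z along hook 179.98 or -0.02
tip fk [581.24286695 189.29635741  49.97184621]
scene tip px [337.87692008 181.22040803] crop [283.26920075 266.70408028]
top tip px [169.78699426 177.46290417] crop [152.36994265 279.12904173]
[-0.03350282 -0.14496046 -0.02161756]
```

View pics/cmp7.png

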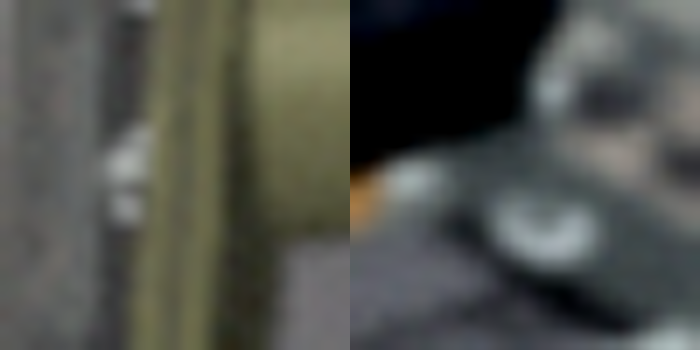

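The tip is already below the top of the ring with no contact force, and the pin shows centred in the ring at about (545,220) in the crop. I'll lower it the rest of the way.

Request:
play_rows --rows '[[[5,0,0,0,1],[4,0,0,0,1],[3,0,0,0,1],[2,0,0,0,1],[0,0,0,0,1],[0,0,0,0,1]]]'

```text
t: 8.57
eef_pos: [578.4, 69.4, 135.5]
tcp_rot: [1.229, 1.197, -1.228]
wrist_force: [0.3, -0.4, -2.1]
width: 19.7
```

```bash
python3 look.py 8; python3 -c "
from h import *
for i in range(1):
  o=get_obs();print(o['wrist_force'],o['wrist_torque'])"
```

```text
t 8.57 grasp [578.5  69.4  76.5] F [ 0.3  -0.45 -2.09] w 19.7
R [[0.0, 1.0, -0.026], [0.0, -0.026, -1.0], [-1.0, 0.0, -0.0]]
shift tool [1.  0.5 3.3]
roll deg so tool z along hook 179.98 or -0.02
tip fk [581.60199662 189.31771232  36.46403715]
scene tip px [337.61804661 184.38815735] crop [280.68046608 298.38157354]
top tip px [170.42507676 177.72070997] crop [158.75076761 281.70709966]
[-0.41018234  0.10516605 -1.45271363] [-0.05986412 -0.04319773  0.03024672]
```

Request:
play_rows --rows '[[[0.5,0,1,0,1],[0,0,2,0,1],[0,0,2,0,1],[0,0,2,0,1],[0,0,2,0,1],[0,0,2,0,1]]]'

```text
t: 9.43
eef_pos: [578.0, 58.4, 134.8]
tcp_rot: [1.229, 1.197, -1.228]
wrist_force: [0.5, 3.2, -1.4]
width: 19.9
```

Request:
play_rows --rows '[[[0,0,2,0,1],[0,0,2,0,1],[0,0,2,0,1],[0,0,2,0,1],[0,0,2,0,1],[0,0,2,0,1]]]'

```text
t: 10.18
eef_pos: [577.7, 46.2, 134.8]
tcp_rot: [1.228, 1.197, -1.228]
wrist_force: [-0.3, 3.1, -1.8]
width: 19.8
```

```bash
python3 look.py 9
```

```text
t 10.18 grasp [577.7  46.2  75.8] F [-0.25  3.06 -1.79] w 19.8
R [[-0.0, 1.0, -0.026], [0.0, -0.026, -1.0], [-1.0, -0.0, -0.0]]
shift tool [  0.3   0.7 -19.9]
roll deg so tool z along hook 179.98 or -0.02
tip fk [580.8598773  166.15043428  35.83922053]
scene tip px [332.81955073 186.31406003] crop [232.69550727 317.64060029]
top tip px [176.74417816 177.97885542] crop [221.94178162 284.28855423]
```

View pics/scene9.png

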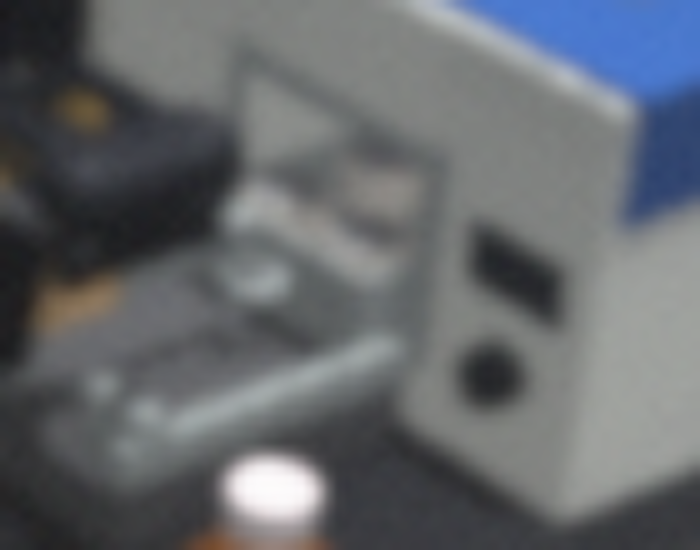

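The hook has caught the tray, which is sliding at about 3.5 N. I'll keep drawing it out.

Request:
play_rows --rows '[[[0,0,2,0,1],[0,0,2,0,1],[0,0,2,0,1],[0,0,2,0,1],[0,0,2,0,1],[0,0,2,0,1],[0,0,2,0,1],[0,0,2,0,1],[0,0,2,0,1],[0,0,2,0,1]]]'

```text
t: 11.52
eef_pos: [577.2, 26.2, 134.8]
tcp_rot: [1.228, 1.197, -1.228]
wrist_force: [-0.1, 2.4, -1.6]
width: 19.8
```

Request:
play_rows --rows '[[[0,0,2,0,1],[0,0,2,0,1],[0,0,2,0,1],[0,0,2,0,1],[0,0,2,0,1],[0,0,2,0,1],[0,0,2,0,1],[0,0,2,0,1],[0,0,2,0,1],[0,0,2,0,1]]]'

```text
t: 12.78
eef_pos: [576.6, 6.2, 134.8]
tcp_rot: [1.228, 1.197, -1.229]
wrist_force: [0.3, 3.0, -3.3]
width: 19.8
```

Run:
```python
from h import *
go([579,66,75.5],1.545)
for n in('scene','top'):
    c,K,E=grab(n); o=(285,155) if n=='scene' else (155,150); save(crop(c,*o,o[0]+100,o[1]+60,8),n+'10.png')
```

```text
t 12.78 grasp [576.6   6.2  75.8] F [ 0.32  2.96 -3.33] w 19.8
R [[-0.0, 1.0, -0.026], [-0.0, -0.026, -1.0], [-1.0, -0.0, 0.0]]
shift tool [  0.3   0.8 -59.9]
roll deg so tool z along hook 179.98 or -0.02
```

View pics/scene10.png

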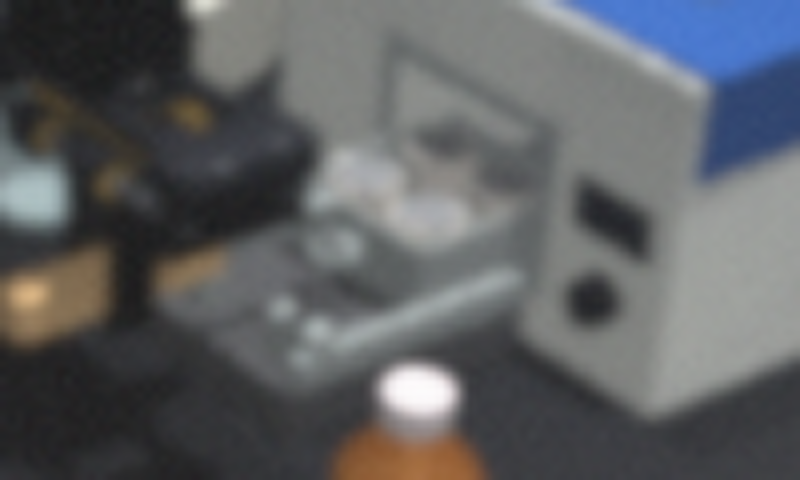

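View pics/top10.png

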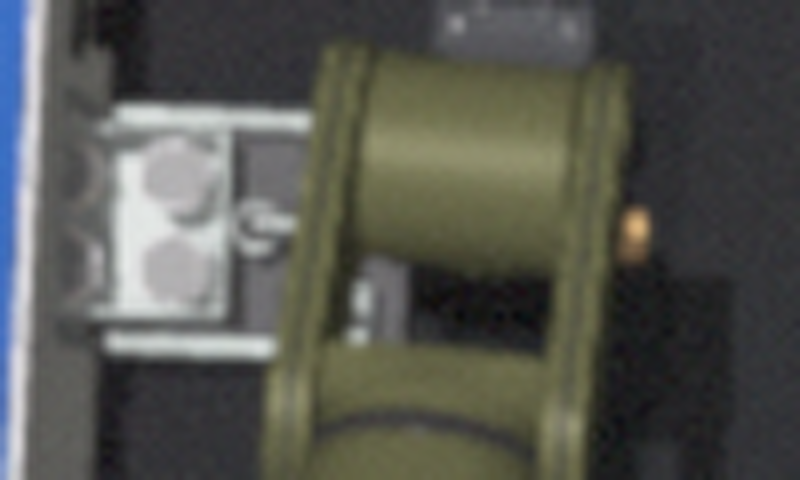

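Run:
```python
from h import *
a=np.load('top0.npz')
for x in (706,712): print(ray(((x+.5)/6-.5+80,330/6+125),48,a['K'],a['E'])[:2])
```

```text
[572.77448353  89.11346659]
[572.79847169  85.45775668]
```

Request:
play_rows --rows '[[[0,0,2,0,1],[0,0,2,0,1],[0,0,2,0,1],[0,0,2,0,1],[0,0,2,0,1],[0,0,2,0,1],[0,0,2,0,1],[0,0,2,0,1],[0,0,2,0,1],[0,0,2,0,1]]]'

```text
t: 14.12
eef_pos: [576.2, -13.7, 135.0]
tcp_rot: [1.229, 1.197, -1.228]
wrist_force: [-1.4, 2.4, -0.2]
width: 19.4
```

Request:
play_rows --rows '[[[0,0,2,0,1],[0,0,2,0,1],[0,0,2,0,1],[0,0,2,0,1],[0,0,2,0,1],[0,0,2,0,1]]]'

```text
t: 14.88
eef_pos: [575.9, -25.7, 134.9]
tcp_rot: [1.229, 1.197, -1.228]
wrist_force: [0.2, 4.6, 1.1]
width: 19.5
```

Run:
```python
from h import *
go([579,66,75.5],1.545)
for n in('scene','top'):
    c,K,E=grab(n); o=(285,155) if n=='scene' else (155,150); save(crop(c,*o,o[0]+100,o[1]+60,8),n+'11.png')
```

```text
t 14.88 grasp [575.9 -25.7  75.9] F [0.19 4.64 1.07] w 19.5
R [[0.0, 1.0, -0.026], [0.0, -0.026, -1.0], [-1.0, 0.0, -0.0]]
shift tool [  0.5   0.7 -91.7]
roll deg so tool z along hook 179.97 or -0.03
```

View pics/scene11.png

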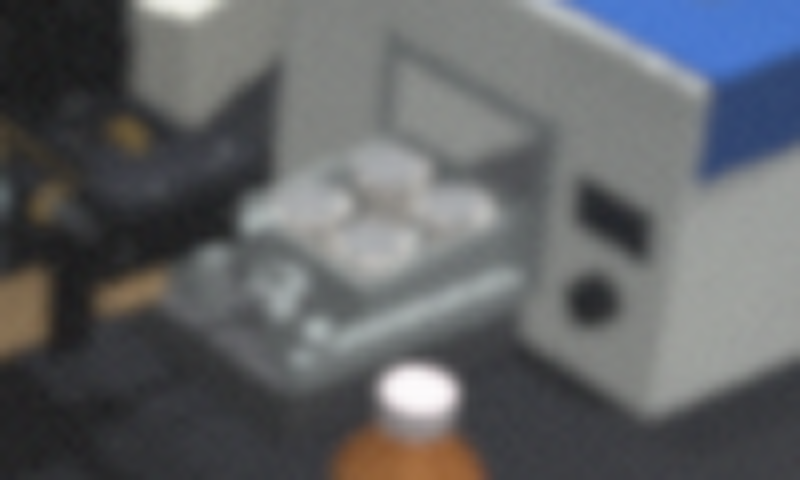

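View pics/top11.png

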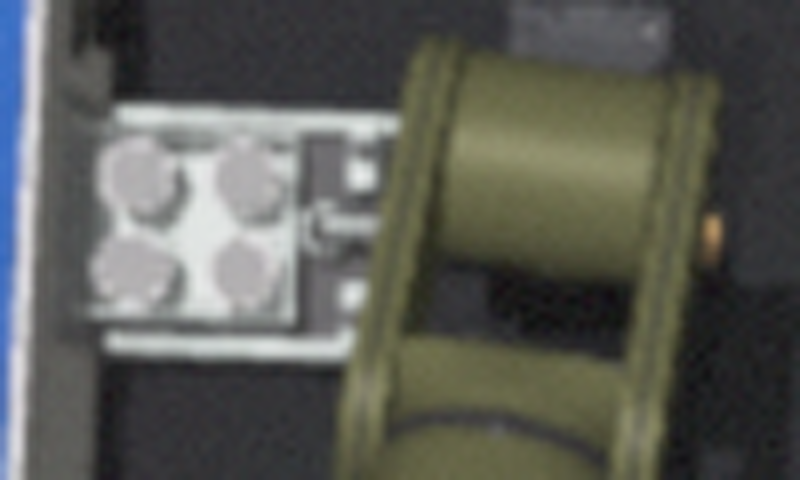

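Request:
play_rows --rows '[[[0,0,1.5,0,1],[0,0,1.5,0,1],[0,0,1.5,0,1],[0,0,1.5,0,1]]]'

```text
t: 15.48
eef_pos: [575.6, -31.7, 134.7]
tcp_rot: [1.228, 1.197, -1.229]
wrist_force: [0.7, 4.8, 1.5]
width: 19.8
```

Request:
play_rows --rows '[[[0,0,1.5,0,1],[0,0,1.5,0,1],[0,0,1.5,0,1]]]'

```text
t: 15.85
eef_pos: [575.5, -36.2, 134.8]
tcp_rot: [1.228, 1.197, -1.229]
wrist_force: [0.3, 4.0, 1.1]
width: 19.6
```

Run:
```python
from h import *
go([579,66,75.5],1.545)
for n in('scene','top'):
    c,K,E=grab(n); o=(285,155) if n=='scene' else (155,150); save(crop(c,*o,o[0]+100,o[1]+60,8),n+'12.png')
```

```text
t 15.85 grasp [575.5 -36.2  75.8] F [0.29 4.   1.15] w 19.6
R [[-0.0, 1.0, -0.026], [0.0, -0.026, -1.0], [-1.0, -0.0, -0.0]]
shift tool [   0.3    0.8 -102.3]
roll deg so tool z along hook 179.98 or -0.02
```

View pics/scene12.png

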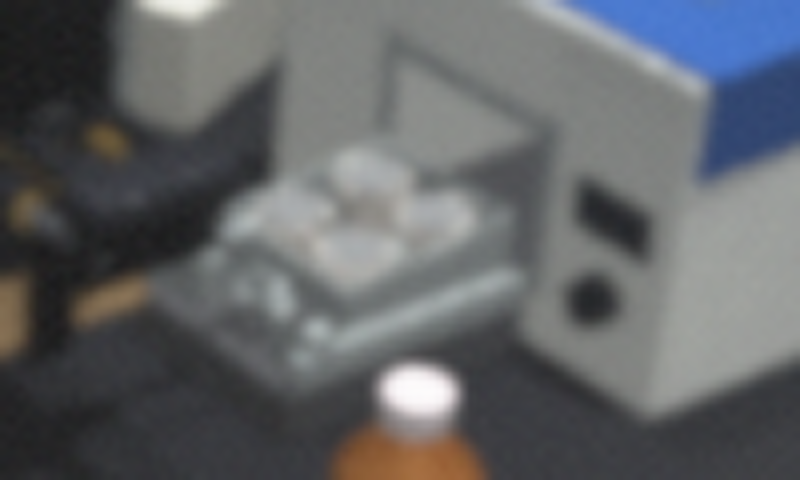

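View pics/top12.png

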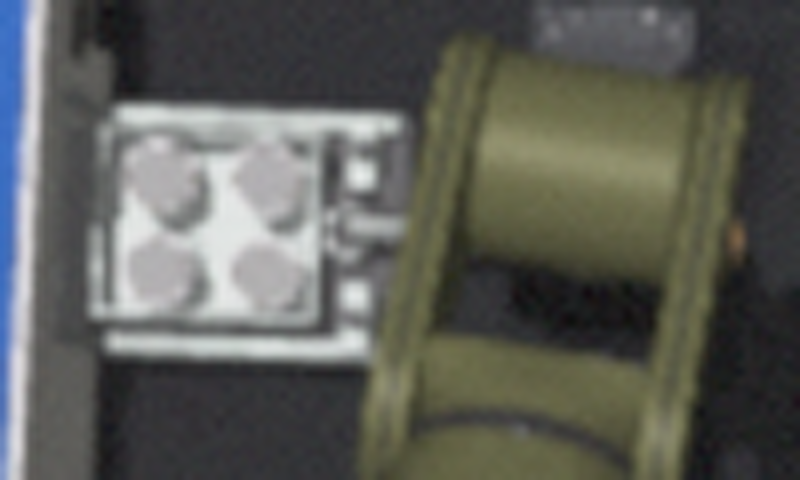

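Request:
play_rows --rows '[[[0,0,1,0,1],[0,0,1,0,1],[0,0,1,0,1]]]'

```text
t: 16.32
eef_pos: [575.5, -39.2, 134.8]
tcp_rot: [1.228, 1.197, -1.228]
wrist_force: [0.6, 3.9, 0.1]
width: 19.6
```

Request:
play_rows --rows '[[[0,0,1,0,1],[0,0,1,0,1]]]'

```text
t: 16.58
eef_pos: [575.6, -41.2, 135.0]
tcp_rot: [1.229, 1.196, -1.228]
wrist_force: [0.7, 3.5, -1.1]
width: 19.5
```

Request:
play_rows --rows '[[[0,0,1,0,1],[0,0,1,0,1]]]'

```text
t: 16.82
eef_pos: [575.3, -43.2, 134.7]
tcp_rot: [1.228, 1.197, -1.229]
wrist_force: [-0.0, 3.8, -0.4]
width: 19.5
```

Request:
play_rows --rows '[[[0,0,1,0,1],[0,0,1,0,1]]]'

```text
t: 17.08
eef_pos: [575.3, -45.2, 134.7]
tcp_rot: [1.228, 1.197, -1.229]
wrist_force: [-0.3, 4.2, 0.0]
width: 19.7
```

Request:
play_rows --rows '[[[0,0,1,0,1]]]'

```text
t: 17.2
eef_pos: [575.2, -46.2, 134.8]
tcp_rot: [1.228, 1.197, -1.229]
wrist_force: [0.6, 4.3, -1.1]
width: 19.7
```

Run:
```python
from h import *
go([579,66,75.5],1.545)
for n in('scene','top'):
    c,K,E=grab(n); o=(285,155) if n=='scene' else (155,150); save(crop(c,*o,o[0]+100,o[1]+60,8),n+'13.png')
```

```text
t 17.2 grasp [575.2 -46.2  75.8] F [ 0.6   4.3  -1.11] w 19.7
R [[-0.0, 1.0, -0.026], [-0.0, -0.026, -1.0], [-1.0, -0.0, 0.0]]
shift tool [   0.2    0.9 -112.3]
roll deg so tool z along hook 179.98 or -0.02
```

View pics/scene13.png

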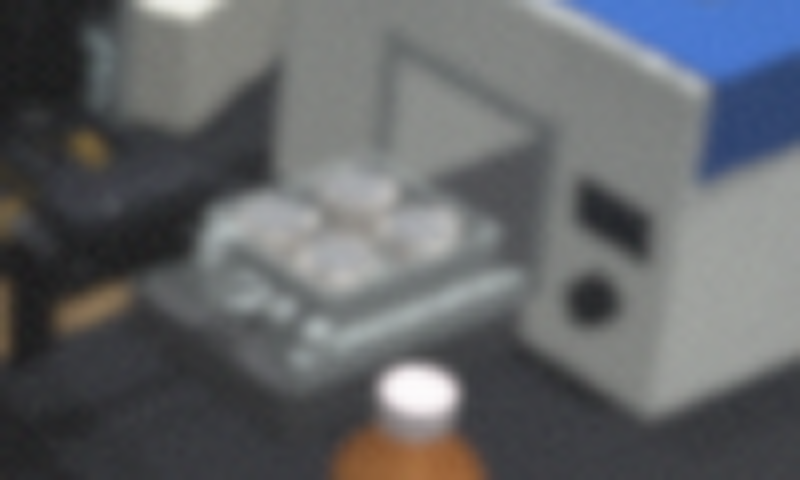

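View pics/top13.png

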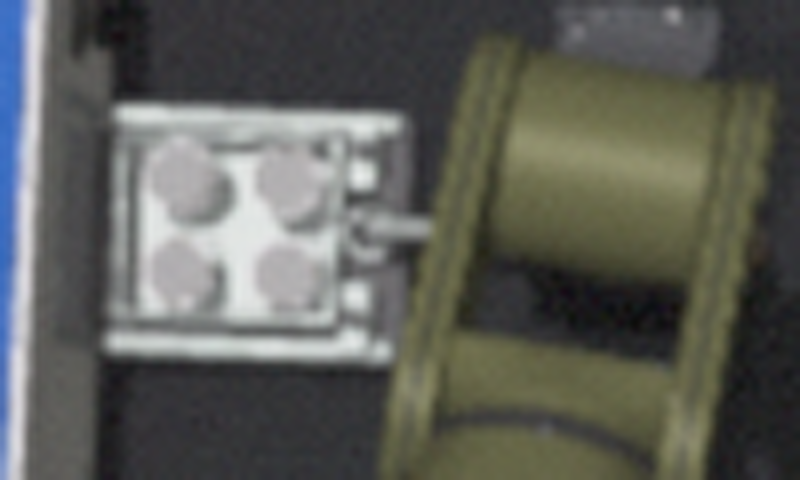

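The tray front is almost at the stops, with columns ~340 and ~350 in the top crop. I'll creep from here.

Request:
play_rows --rows '[[[0,0,1,0,1]]]'

```text
t: 17.42
eef_pos: [575.2, -47.2, 134.8]
tcp_rot: [1.228, 1.197, -1.228]
wrist_force: [0.0, 4.3, -0.3]
width: 19.4
```

Request:
play_rows --rows '[[[0,0,1,0,1]]]'

```text
t: 17.55
eef_pos: [575.2, -48.2, 134.8]
tcp_rot: [1.228, 1.197, -1.228]
wrist_force: [-0.9, 3.9, -1.3]
width: 19.9
```

Request:
play_rows --rows '[[[0,0,0.8,0,1]]]'

```text
t: 17.68
eef_pos: [575.2, -49.0, 134.8]
tcp_rot: [1.228, 1.197, -1.229]
wrist_force: [0.9, 5.8, -0.9]
width: 19.7
```

Request:
play_rows --rows '[[[0,0,0.8,0,1]]]'

```text
t: 17.8
eef_pos: [575.1, -49.4, 134.6]
tcp_rot: [1.229, 1.198, -1.228]
wrist_force: [0.3, 6.5, -0.9]
width: 20.1
```

Request:
play_rows --rows '[[[0,0,0,0,1]]]'

```text
t: 17.92
eef_pos: [575.1, -49.3, 134.6]
tcp_rot: [1.229, 1.198, -1.228]
wrist_force: [-0.7, 5.4, -0.6]
width: 19.5
```

Request:
play_rows --rows '[[[0,0,0.5,0,1]]]'

```text
t: 18.05
eef_pos: [575.0, -49.5, 134.5]
tcp_rot: [1.23, 1.198, -1.228]
wrist_force: [0.3, 7.4, -1.4]
width: 19.8
```

Request:
play_rows --rows '[[[0,0,0.5,0,1]]]'

```text
t: 18.18
eef_pos: [575.0, -49.6, 134.4]
tcp_rot: [1.231, 1.199, -1.228]
wrist_force: [0.4, 8.7, -1.2]
width: 19.5
```

Request:
play_rows --rows '[[[0,0,0,0,1]]]'

```text
t: 18.3
eef_pos: [575.0, -49.6, 134.4]
tcp_rot: [1.231, 1.199, -1.228]
wrist_force: [0.6, 8.1, -1.5]
width: 19.6
```

Request:
play_rows --rows '[[[0,0,0.5,0,1]]]'

```text
t: 18.42
eef_pos: [574.9, -49.8, 134.3]
tcp_rot: [1.231, 1.2, -1.228]
wrist_force: [0.3, 10.7, -1.3]
width: 19.6
```

Request:
play_rows --rows '[[[0,0,0,0,1],[0,0,0,0,1]]]'

```text
t: 18.68
eef_pos: [575.0, -49.7, 134.3]
tcp_rot: [1.231, 1.199, -1.228]
wrist_force: [-0.2, 8.6, -1.8]
width: 19.8
```

Request:
play_rows --rows '[[[0,0,0,0,1],[0,0,0,0,1]]]'

```text
t: 18.92
eef_pos: [574.9, -49.7, 134.3]
tcp_rot: [1.231, 1.2, -1.228]
wrist_force: [1.1, 9.8, -2.3]
width: 19.9
```

Request:
play_rows --rows '[[[0,0,0,0,1],[0,0,0,0,1]]]'

```text
t: 19.18
eef_pos: [574.9, -49.7, 134.3]
tcp_rot: [1.231, 1.199, -1.228]
wrist_force: [0.2, 9.2, -1.8]
width: 19.5
```

Run:
```python
from h import *
go([579,66,75.5],1.545)
for n in('scene','top'):
    c,K,E=grab(n); o=(285,155) if n=='scene' else (155,150); save(crop(c,*o,o[0]+100,o[1]+60,8),n+'14.png')
go([579,66,75.5],1.545)
```

```text
t 19.18 grasp [574.9 -49.5  75.3] F [ 0.2   9.25 -1.76] w 19.5
R [[-0.001, 1.0, -0.027], [0.003, -0.027, -1.0], [-1.0, -0.001, -0.003]]
shift tool [   0.2    1.  -115.6]
roll deg so tool z along hook 179.95 or -0.05
t 19.27 grasp [574.9 -49.5  75.3] F [ 0.16  9.52 -1.42] w 20.0
R [[-0.001, 1.0, -0.027], [0.003, -0.027, -1.0], [-1.0, -0.001, -0.003]]
shift tool [   0.2    1.  -115.6]
roll deg so tool z along hook 179.94 or -0.06
```

View pics/scene14.png

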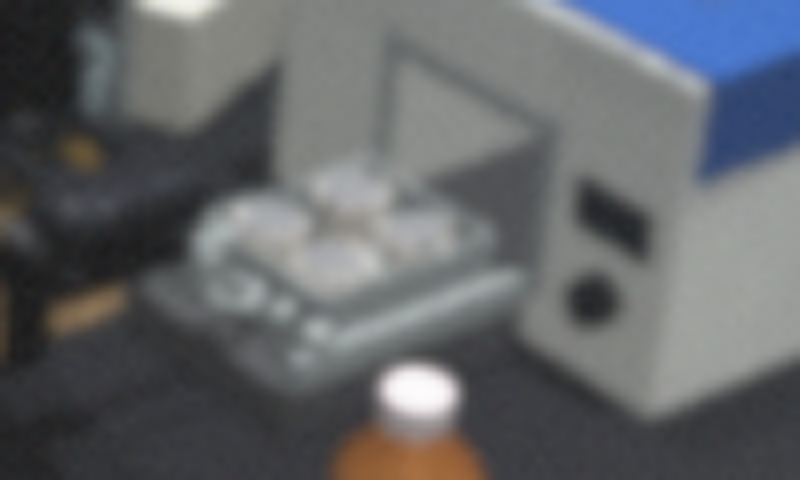

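View pics/top14.png

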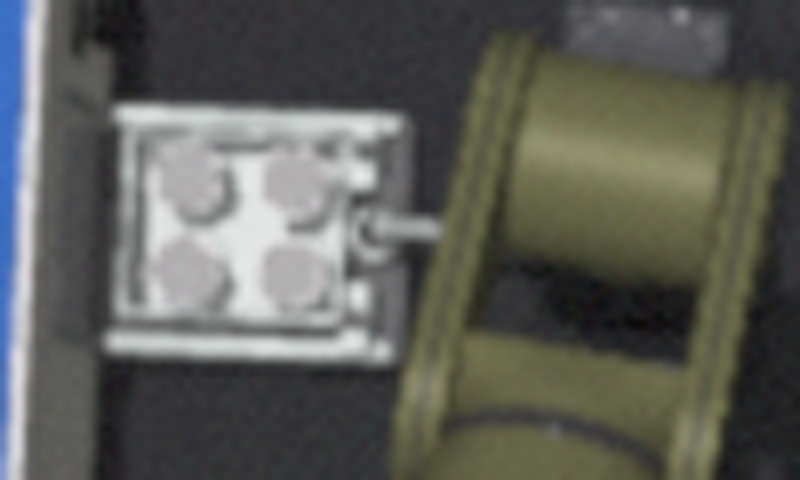

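The pull stayed at about 9–10 N for around 0.8 s. The tray is flat against the stops. I'll relax the pull and centre the pin in the eye before lifting out.

Request:
play_rows --rows '[[[0,0,-1,0,1],[0,0,-2,0,1],[0,0,-2,0,1],[0,0,-1.2,0,1],[0,0,0,0,1],[0,0,0,0,1]]]'

```text
t: 20.02
eef_pos: [575.3, -45.2, 134.8]
tcp_rot: [1.228, 1.196, -1.229]
wrist_force: [0.6, -0.1, -1.0]
width: 20.2
```

Request:
play_rows --rows '[[[-2,0,0,0,1],[-3,0,0,0,1],[-3,0,0,0,1]]]'

```text
t: 20.4
eef_pos: [575.4, -45.1, 143.2]
tcp_rot: [1.229, 1.196, -1.228]
wrist_force: [-0.0, 0.4, -2.1]
width: 19.3
```

Request:
play_rows --rows '[[[-4,0,0,0,1],[-6,0,0,0,1],[-15,0,0,0,1],[-25,0,0,0,1],[-20,0,0,0,1],[0,0,0,0,1]]]'

```text
t: 21.15
eef_pos: [576.7, -45.3, 215.9]
tcp_rot: [1.23, 1.192, -1.225]
wrist_force: [0.6, -0.1, -2.0]
width: 20.3
```

Run:
```python
from h import *
go([571,-295.9,150],1.35)
for n in('scene','top'):
    c,K,E=grab(n); o=(265,135) if n=='scene' else (155,150); save(crop(c,*o,o[0]+100,o[1]+75,8),n+'15.png')
```

```text
t 21.15 grasp [577.  -45.3 156.9] F [ 0.62 -0.1  -2.01] w 20.3
R [[0.005, 1.0, -0.026], [-0.001, -0.026, -1.0], [-1.0, 0.005, 0.001]]
shift tool [  7.1   0.5 250.6]
roll deg so tool z along hook -168.85 or 11.15
```

View pics/scene15.png

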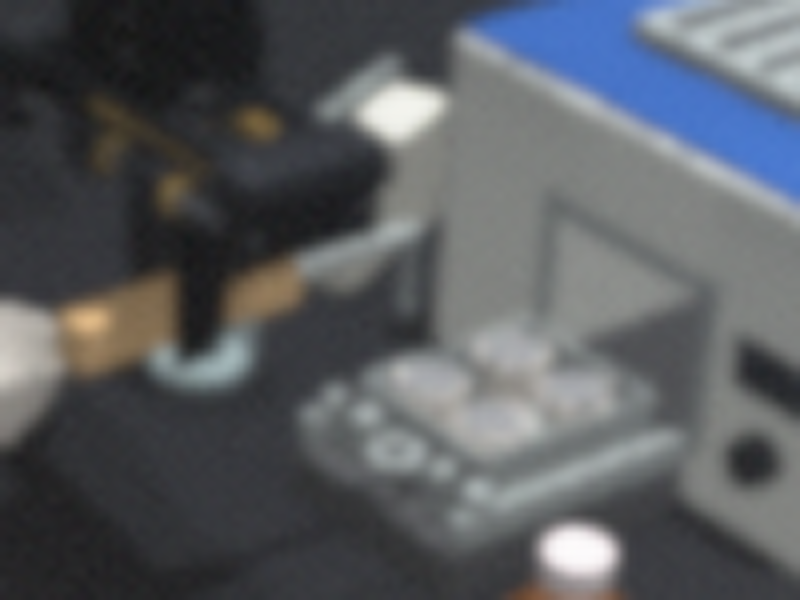

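View pics/top15.png

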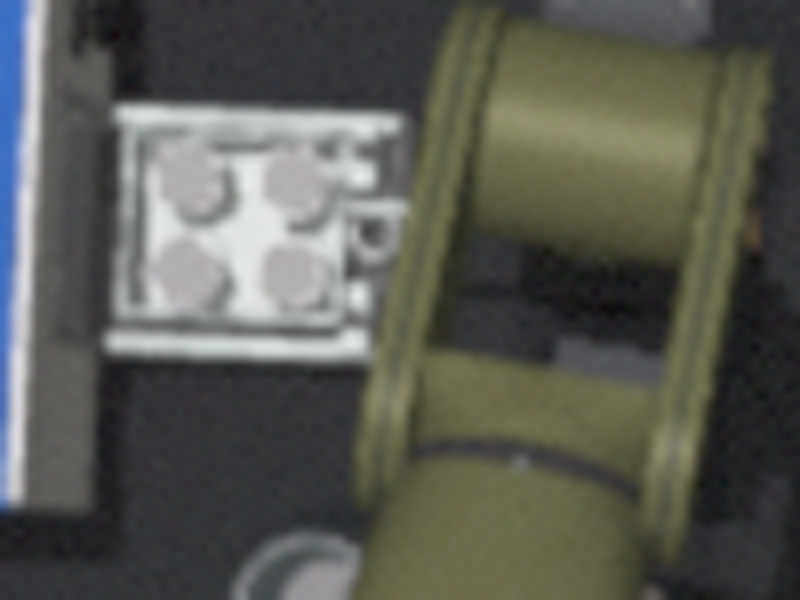

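The tray stayed home and the hook is free and level. I'll carry it back above the rest.

Request:
play_rows --rows '[[[0,0,20,0,1],[0,0,40,0,1],[0,0,45,0,1],[0,0,45,0,1],[0,0,45,0,1],[0,0,35,0,1],[0,0,20,5.6,1],[0,0,0,5.6,1],[0,0,0,0,1],[0,0,0,0,1]]]'

```text
t: 22.5
eef_pos: [568.3, -295.2, 212.0]
tcp_rot: [1.37, 1.098, -1.371]
wrist_force: [-0.4, -0.5, -0.8]
width: 20.0
```

Run:
```python
from h import *
go([571,-295.9,60.5],1.35)
p=np.array(get_obs()['eef_pos']);o,R=st();p=p+59*R[:,0]
for n in('scene','top'):
    c,K,E=grab(n); o=(190,150) if n=='scene' else (240,135); save(crop(c,*o,o[0]+100,o[1]+85,7),n+'16.png')
    for nm,q in dict(tip=[40,0,-120],pintop=[0,0,-120],rodend=[-4,0,-124],hback_toplow=[-11,10,55],hback_top=[-11,-10,55],hback_bot=[11,10,55]).items():
        print(nm,((proj(p+R@np.array(q),K,E)[0]-o+.5)*7-.5).round())
```

```text
t 22.5 grasp [ 568.2 -295.2  153. ] F [-0.42 -0.5  -0.79] w 20.0
R [[-0.001, 0.976, -0.219], [0.001, -0.219, -0.976], [-1.0, -0.001, -0.0]]
shift tool [92.5  3.   0.1]
roll deg so tool z along hook -179.98 or 0.02
tip [465. 353.]
pintop [463. 277.]
rodend [471. 268.]
hback_toplow [ 75. 352.]
hback_top [ 64. 328.]
hback_bot [ 81. 395.]
tip [220. 267.]
pintop [224. 258.]
rodend [216. 255.]
hback_toplow [579. 316.]
hback_top [570. 356.]
hback_bot [572. 320.]
```

View pics/scene16.png

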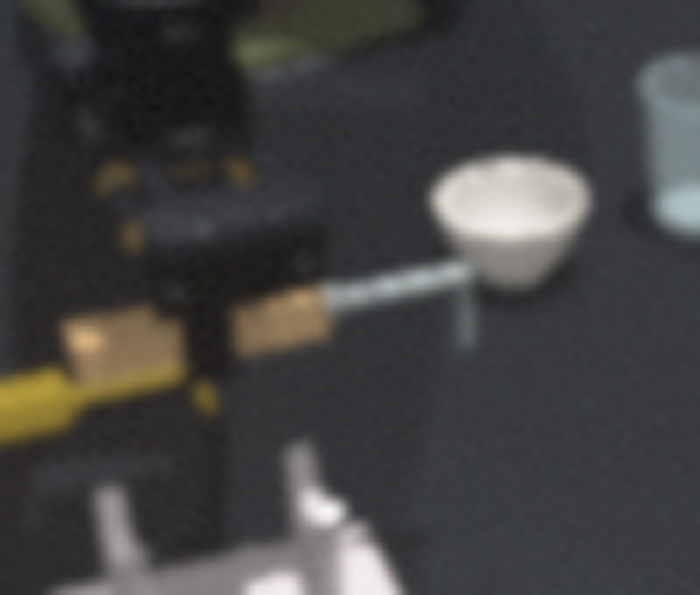

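View pics/top16.png

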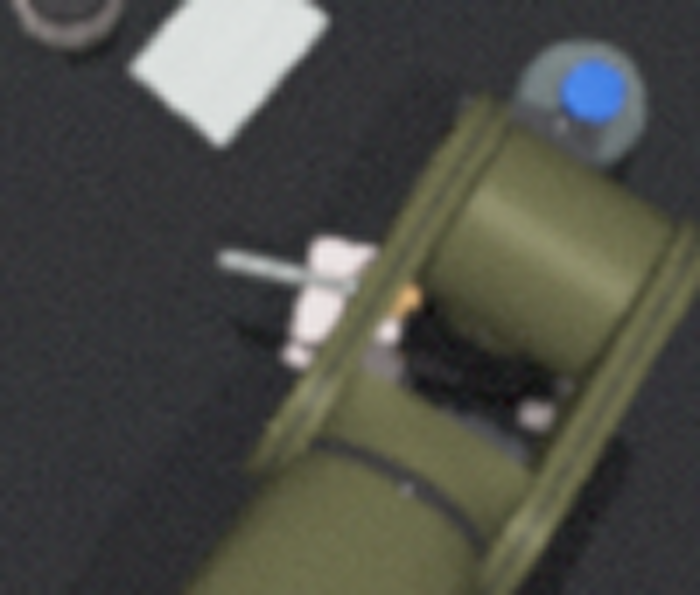

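The hook's pose in the grip hasn't changed. I'll shift 3 mm sideways, then lower it onto the rest.

Request:
play_rows --rows '[[[15,3,0,0,1],[22,0,0,0,1],[20,0,0,0,1],[12,0,0,0,1],[6,0,0,0,1],[0,0,0,0,1],[0,0,0,0,1]]]'

```text
t: 23.48
eef_pos: [572.2, -295.9, 138.8]
tcp_rot: [1.371, 1.094, -1.37]
wrist_force: [0.9, -0.0, -0.6]
width: 19.5
```

Run:
```python
from h import *
go([571,-295.9,60.5],1.35)
```

```text
t 23.48 grasp [ 572.3 -296.    79.8] F [ 0.87 -0.04 -0.63] w 19.5
R [[0.001, 0.976, -0.22], [-0.001, -0.22, -0.976], [-1.0, 0.002, 0.001]]
shift tool [19.3 -1.3  0.2]
roll deg so tool z along hook 179.95 or -0.05
```

Request:
play_rows --rows '[[[5,-1,0,0,1],[5,0,0,0,1],[4,0,0,0,1],[2,0,0,0,1],[0,0,0,0,1],[0,0,0,0,1]]]'

```text
t: 24.22
eef_pos: [570.9, -295.5, 122.0]
tcp_rot: [1.371, 1.096, -1.37]
wrist_force: [-0.3, 0.4, -1.4]
width: 19.4
```

Run:
```python
from h import *
go([571,-295.9,60.5],1.35)
```

```text
t 24.23 grasp [ 570.9 -295.5   63. ] F [-0.27  0.44 -1.39] w 19.4
R [[0.0, 0.976, -0.22], [-0.0, -0.22, -0.976], [-1.0, 0.0, 0.0]]
shift tool [2.5 0.2 0.4]
roll deg so tool z along hook 179.95 or -0.05
```

Request:
play_rows --rows '[[[1.2,0,0.4,0,1],[0.8,0,0,0,1],[0,0,0,0,1]]]'

```text
t: 24.6
eef_pos: [570.6, -295.8, 119.7]
tcp_rot: [1.371, 1.096, -1.371]
wrist_force: [0.7, -0.0, -1.5]
width: 19.8
```

Request:
play_rows --rows '[[[0.6,0,0,0,1],[0,0,0,0,1]]]'

```text
t: 24.85
eef_pos: [570.7, -295.8, 119.4]
tcp_rot: [1.371, 1.096, -1.371]
wrist_force: [-0.7, 0.7, -0.5]
width: 19.7
```

Request:
play_rows --rows '[[[0.4,0,0,0,1],[0,0,0,0,0.5],[0,0,0,0,0.4],[0,0,0,0,0.2],[0,0,0,0,0],[0,0,0,0,0],[0,0,0,0,0]]]' --squeeze 10

```text
t: 25.72
eef_pos: [570.7, -295.8, 118.8]
tcp_rot: [1.371, 1.096, -1.371]
wrist_force: [-0.3, -0.2, -1.4]
width: 47.5
```

Run:
```python
from h import *
go([571,-295.9,60.5],1.35)
c,K,E=grab('scene'); save(crop(c,190,170,290,260,7),'scene17.png')
```

```text
t 25.73 grasp [ 570.7 -295.8   59.8] F [-0.28 -0.24 -1.36] w 47.5
R [[0.0, 0.976, -0.22], [0.0, -0.22, -0.976], [-1.0, -0.0, -0.0]]
shift tool [-0.7  0.3  0. ]
roll deg so tool z along hook 179.95 or -0.05
```

View pics/scene17.png

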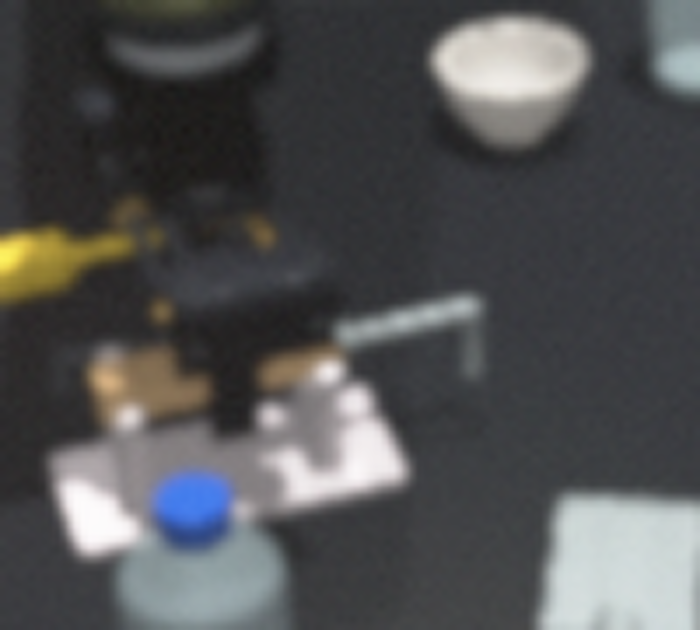

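The hook is lying as it was at the start. I'll retreat straight up, then back towards the start side to clear the view.

Request:
play_rows --rows '[[[-8,0,0,0,0],[-20,0,0,0,0],[-35,0,0,0,0],[-45,0,0,0,0],[-45,0,20,0,0],[-20,-20,50,0,0],[0,-30,50,0,0],[0,-30,50,0,0],[0,-30,50,0,0],[0,0,0,0,0],[0,0,0,0,0]]]'

```text
t: 27.15
eef_pos: [415.1, -486.3, 293.2]
tcp_rot: [1.371, 1.094, -1.37]
wrist_force: [-0.4, -0.1, -0.8]
width: 47.4
```

Run:
```python
from h import *
print(get_obs()['t'],get_obs()['wrist_force'])
for n in('scene','top'):
    c,K,E=grab(n); f=np.load(n+'0.npz')['c']; np.savez(n+'18.npz',c=c,K=K,E=E)
    o=(160,110,430,290) if n=='scene' else (85,110,355,280)
    save(cv2.resize(np.vstack([crop(f,*o,1),crop(c,*o,1)]),None,fx=1.65,fy=1.65,interpolation=3),n+'18.png')
```

```text
27.15 [-0.40211292 -0.14891774 -0.75505523]
```

View pics/scene18.png

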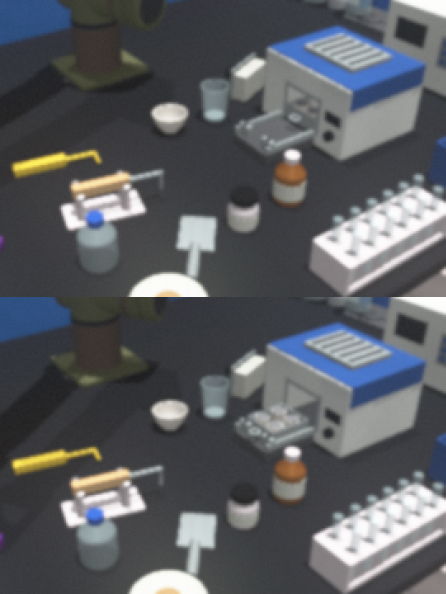

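View pics/top18.png

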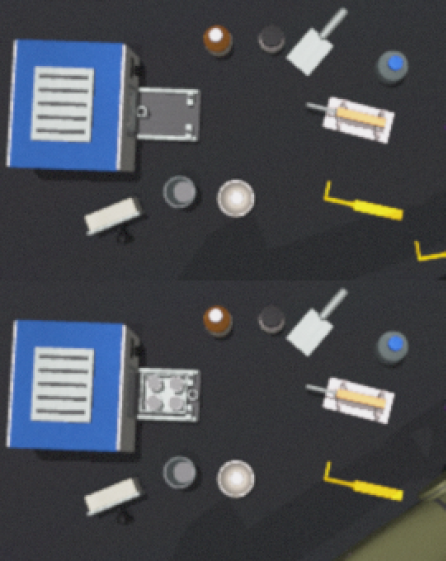

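The before and after pictures match, apart from the tray now being home in the cradle. I'm handing the job in.

```bash
python3 -c "
from h import *
print(finish_job())"
```

```text
the job is handed in; nothing more can be done
None
```

The tray is out of the furnace and against the front stops, and the wooden draw hook is back on its rest. The job took about 27 s of the 59 s allowed, and I handed it in with the gripper clear of everything.

- **Pull:** sliding took about 2.5–5 N. At the stops I held roughly 9–10 N for about 0.8 s. The highest reading was 10.7 N, well under the 20 N limit.
- **Unhooking:** I centred the pin in the eye before lifting it out. The wrist showed only the hook's weight, so the tray was not lifted.
- **Last checks:** the final pictures from both cameras show the tray flat against the stops and the hook lying as it was. The bottles, the other loose items and the other hooks look unmoved.
- **Disagreement:** the two cameras put the eye about 4 mm apart, so I aimed between them. The pin went in without touching the ring.
- **Limits of the checks:** I judged "flat in the bed" from the pictures and the force readings only, not from a direct height measurement.

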